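Put the spares away in the dial box and drain the rinse cup

ROBOT

A 6-joint arm with a two-finger parallel gripper is mounted at the origin on a cart in front of the work surface, level with it; the furniture and walls round the work are solid. World frame = base frame: x ahead of the robot, y to its left, z up, the work surface at z = 0. Lengths are in m, angles in degrees, forces in N, time in s.
With the tool pointing down it reaches from about 0.375 to 0.9 m from the base axis. Payload 3.1 kg.
Tool frame: the origin (TCP) lies at the very end of the fingers, on their centre line; the grasp point (between the pads) lies bot.grip_point_offset behind it (bot.grip_point_offset is the distance from the TCP to the grasp point, in m); z points along the fingers, y is the line along which they close (so a half turn about z gives the same grasp; the last joint's range is limited). The gripper opens to 87 mm and grips with 3 to 60 N. Pads are 19 mm wide; open, the fingers measure 117 mm over their backs; the gripper's body (75 mm by 190 mm) begins 51 mm behind the grasp point.
Start: joints at [-78.237, 30.224, 82.088, -0, 67.689, -10.227], TCP at [0.234, -0.579, 0.223] pointing down, gripper open.
Joint ranges: [-176.69, 176.69], [-43.24, 126.21], [12.49, 139.97], [-82, 262], [0, 151.66], [-163.58, 163.58]. Speed limits (degrees/s): [159.86, 159.86, 180, 180, 180, 180].

INTERFACE

Orientations are given as a 3x3 rotation matrix whose columns are the frame's x, y, z axes.
In Python, from rig import bot, viewer, ticket gives the robot as it stands.
- The arm moves only by the tool servo_tool, never from a script. Its argument "targets" is a list of rows, each an object with "offset": the shift along the tool's x, y, z in m, a list of three; "dr": the turn, a rotation vector about the tool's x, y, z in degrees, a list of three. In form: [{"offset": [x, y, z], "dr": [ax, ay, az]}, ...]. A call has 1 to 20 rows; each row is the pose to reach, as a shift and turn from the pose commanded when the call began, along the tool's axes at that moment; what a row does not reach only later rows make up. A row lasts 1/12 s, in which the tool goes at most 41.7 mm and 7.16 degrees, less where a joint would pass 70% of its speed; a pose out of reach is approached as far as the arm can. A call with a gripper value outside its range is refused whole. "gripper" is the gripper command: -1 is fully open, 1 is shut, values between are in proportion, set as the call begins (left out, the last holds). The fingers move at their own pace and stop on an object; the grip force is fixed at half the most. Time passes only in rows, so rows that repeat a pose let the fingers close. It gives the time, the measured TCP pose, the force, the opening and the grip force at its end, in the units of the state.
- bot.read_state(): the state, without advancing time (a new reading comes with each control period).
- viewer.capture(name): name is "scene" or "top" or "wrist"; returns a dict with "color" (480x640x3 uint8, red, green, blue), "camera_matrix" (3x3 intrinsics, pixels), "k1" (the pictures are not rectified: a ray, as slopes to the right and down, at radius r is drawn at 1 + k1 r^2 times it, then the intrinsics apply), "R" (3x3) and "t" (3): a world point X has camera coordinates R X + t. Camera axes: x right, y down, z forward; pixel columns grow to the right and rows downward; lengths in m; the calibration is good to about 2 mm. A picture is of the moment at which its call begins. There is no depth.
- ticket.hand_in(): hands the job in; it is judged then, once.
The state is a dict: "time_s": time; "joint_positions": joint angles; "qvel": joint speeds; "tau": joint torques, N m; "position": TCP position; "tcp_rot": TCP orientation; "force": force on the tool from outside, world axes, zero at the start; "moment": the same for the moment, N m; "opening": opening from 0.0 (shut) to 1.0 (fully open); "grasp_force": force on a finger pad.
Only numpy, scipy, OpenCV 4.12 (cv2) and the standard library are available. Lean on these libraries where they do the work, as an engineer would, in place of code of your own. Each camera call takes 0.05 s, during which the arm holds its last target. There are 200 camera calls.

TASK

Clear up after the repair: put each spare lying on the bench into its compartment of the round dial box, turning the slotted cover by its knob so that the opening stands over the right compartment each time (heat sink into red, flux tin into yellow, every cable connector into blue), and then close the box by turning the opening squarely over the closed quarter with the white plate. Also turn the empty orange rinse cup upside down over the white peg of the drying stand, so that its rim rests flat on the stand's plate. Leave the other things on the bench where they are.

Things in the scene. Friction and masses are not known exactly. Their poses are not given: they have to be found in the camera images.
- dial_box: Fixed round black tray, 250 mm across, walls 48 mm high (its colour plates stand out to 133 mm radius). Origin: centre of the underside, on the dial's axis; z up. Upright walls 3 mm thick along its own x and y axes divide it into four quarters: +x +y solid (closed), -x +y red, -x -y yellow, +x -y blue. Its yaw differs from start to start, any angle.
- closed_quarter (a point): Middle of the solid closed quarter, 80 mm from the dial's axis; a white plate 70 mm wide marks it on the outer wall.
- red_compartment (a point): Middle of the red compartment's floor, 80 mm from the dial's axis, 6 mm above the bench; floor and outer wall plate are red.
- yellow_compartment (a point): The same point of the yellow compartment.
- blue_compartment (a point): The same point of the blue compartment.
- dial_cover (a joint): Turn of the flat aluminium cover (244 mm across, top 55 mm, underside 50 mm above the bench), in rad, counterclockwise from above, stops at -0.10 and 4.81. It lacks one 74 deg slice, from hub (16 mm radius) to edge: the opening. 0: opening over the closed quarter, 1.571: red, 3.142: yellow, 4.712: blue. Dry friction (0.12 N m) holds it; no detents.
- knob_grip (a point): Middle of the cover's black upright turning knob: round, 20 mm in diameter, standing 85 mm from the dial's axis, opposite the opening, from 58 to 98 mm above the bench; this point is 85 mm above the bench. The knob spins freely on its stem, so it can be gripped from above and led round in a circle about the dial's axis without turning the hand.
- opening (a point): Point on the bisector of the cover's opening, 80 mm from the dial's axis, at the height of the cover's top (55 mm above the bench). The opening is 96 mm wide here. Turns with the cover.
- heat_sink: Finned heat sink, 44 (x) x 50 (y) x 28 (z) mm, 90 g; origin at the centre of its underside, fins upright along y. Goes into the red compartment. May be absent.
- flux_tin: Flat round cream-coloured tin, 47 mm across, 20 mm high; origin at the centre of its underside. Goes into the yellow compartment. May be absent.
- connector_a: Silver and black cable connector, a plug 66 mm long (along its y), 19 to 20 mm thick, lying down; origin at the centre of its underside; 50 g. It can roll about its long axis. Goes into the blue compartment. May be absent.
- connector_b: A second connector, same as connector_a. Goes into the blue compartment too. May be absent.
- rinse_cup: Orange square cup, outside 58 x 58 mm, 90 mm long, walls and bottom 4 mm thick (inside 50 x 50 x 86 mm deep), 110 g, lying on its side at the start with its mouth to the robot's left or left and partly towards the robot. Origin: the middle of its outside (45 mm from bottom and mouth, on its axis); x axis points out of the mouth.
- cup_mouth (a point): Centre of the cup's mouth, in the plane of the rim.
- drying_stand: Fixed stand: a square steel plate 110 x 110 x 10 mm with an upright white round peg, 20 mm in diameter (28 mm at its flared foot), whose top is 75 mm above the bench. Origin: centre of the underside; z up.
- peg_foot (a point): Foot of the drying peg: centre of the plate's top face, 10 mm above the bench. The cup standing inverted on the plate has its origin 45 mm above this point.
- tape_masking: Roll of masking tape, 68 mm across, 24 mm high, a bystander; origin at the centre of its underside.
- speaker_driver: Small black loudspeaker driver, 68 mm across, 34 mm high, a bystander; origin at the centre of its underside.
There are look-alikes about, which are no part of the job. What is shaped like the flux_tin but brown or purple is not meant.

How it is judged:
By the outcome, as a careful person would: the job done as asked, in the order asked, and still so for the second after the job is handed in, with the robot touching nothing.
Of connector_a, connector_b, heat_sink, flux_tin only 3 to 4 are there at a start; the rules pass over those that are not, and their reading is None.
At some moment in a run one of connector_a, connector_b, heat_sink, flux_tin may be knocked a few centimetres aside while the robot is not near it.
It also fails if it takes over 210 s, if anything falls off the work surface, if the arm or the gripper's body presses on something with over 40 N, if the wrist force passes 120 N, or if a joint passes its speed limit or range.

## Working session

There is one attempt and no reset: what is moved stays moved. The work goes in short steps, Python scripts to look and compute and a tool call to move; the robot and the scene stay as the last step left them, time stands still between calls to the robot, and variables do not carry over. Pictures are saved under pics/ and viewed, at most 14 in all, crops included, and the job is handed in when it is done.

Besides the shell and the picture viewer there is one more tool, called after "Request:" by a JSON object that holds its "op" and its "data". servo_tool: Moves the arm, as the interface text tells. Its arguments: {"type":"object","properties":{"targets":{"type":"array"},"gripper":{"type":"number"}},"required":["targets"]}

```bash
ls; mkdir -p pics; python3 - <<'E'
from rig import bot, viewer
import cv2,pickle
s=bot.read_state();print(s,bot.grip_point_offset)
d={}
for n in("scene","top","wrist"):
    c=viewer.capture(n);d[n]=c
    cv2.imwrite(f"pics/{n}0.png",c["color"][...,::-1]);print(n,c["camera_matrix"],c["k1"],c["R"],c["t"])
pickle.dump(d,open("c0.pkl","wb"))
E
```

```text
pics
{'time_s': 0.0, 'joint_positions': array([-7.82363009e+01,  3.02793220e+01,  8.21556702e+01,  4.81068231e-05,
        6.76885955e+01, -1.02262981e+01]), 'qvel': array([-0.09439321, -0.02322011, -0.00748789,  0.02931305, -0.06544092,
        0.06332536]), 'tau': array([-1.54329937e-03, -4.40043175e+01, -1.76593924e+01,  6.32314011e-02,
        5.82140533e-02, -1.76581066e-04]), 'position': array([ 0.23391571, -0.57879586,  0.22157179]), 'tcp_rot': array([[ 9.27249444e-01,  3.74443955e-01, -4.39001922e-04],
       [ 3.74444016e-01, -9.27247119e-01,  2.11186496e-03],
       [ 3.83711802e-04, -2.12260725e-03, -9.99997674e-01]]), 'force': array([ 0.55935777, -0.40788784, -1.54835031]), 'moment': array([ 0.00797365,  0.01912951, -0.00386314]), 'grasp_force': 0.0, 'opening': 0.997078416257744} 0.0187
scene [[590.35266611   0.         309.72324243]
 [  0.         590.35266611 249.38103033]
 [  0.           0.           1.        ]] -0.04865198348374602 [[-7.98526564e-01 -6.01959536e-01 -2.10045012e-04]
 [-3.71866721e-01  4.93572363e-01 -7.86194292e-01]
 [ 4.73360823e-01 -6.27718917e-01 -6.17979362e-01]] [0.47325005 0.16872249 1.17290607]
top [[558.16908843   0.         324.22672387]
 [  0.         558.16908843 241.55262033]
 [  0.           0.           1.        ]] -0.10043733422441908 [[ 0.02795555 -0.99956161  0.00975031]
 [-0.99716514 -0.02856754 -0.0696102 ]
 [ 0.06985822 -0.00777668 -0.99752662]] [0.14990959 0.44909061 1.25853537]
wrist [[340.59885933   0.         323.36000629]
 [  0.         340.59885933 242.57105652]
 [  0.           0.           1.        ]] -0.049758469215861335 [[ 0.375254   -0.92692076 -0.00153088]
 [-0.88772192 -0.359859    0.28714334]
 [-0.26671002 -0.10639269 -0.9578864 ]] [-0.62442454 -0.03515748  0.39074221]
```

View pics/top0.png

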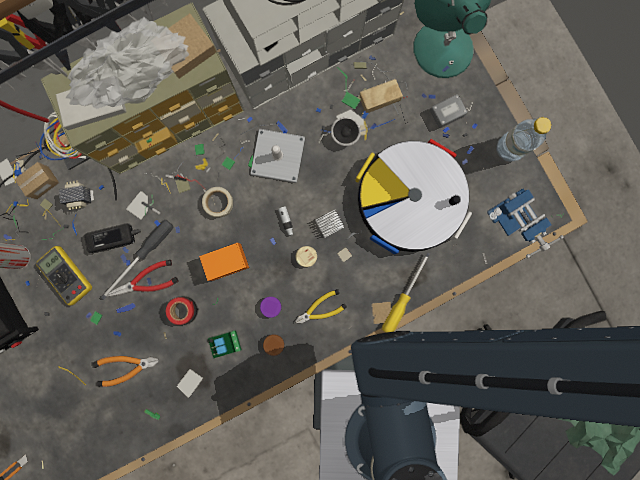

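View pics/scene0.png

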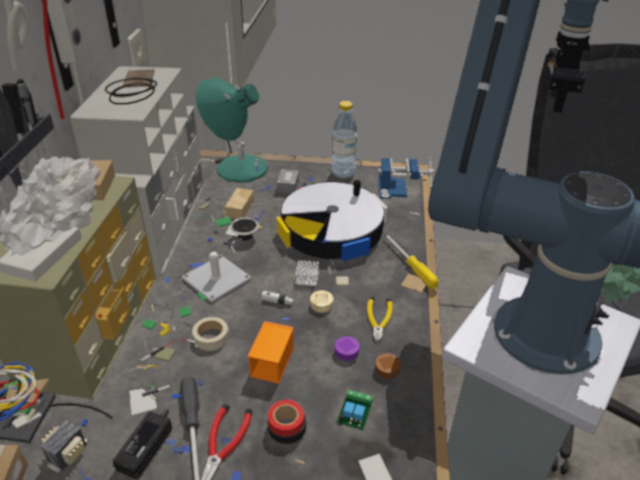

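The top view shows these candidates:
- **Flux tin:** the cream tin at (306,257). Look-alikes are purple at (270,307) and brown at (273,345), plus the masking tape at (217,202).
- **Heat sink:** (327,222). The grey block at (450,110) could be mistaken for it.
- **Connector:** (286,220). The D-sub at (75,195) could be mistaken for it.
- **Cup:** (222,262), with its dark mouth on the left.
- **Stand peg:** (276,153).
- **Dial:** hub near (414,195), knob at (454,201), white plate at (462,225).

I'll check the choice in one close crop.

```bash
cat > h.py <<'E'
import numpy as np, cv2, pickle
def proj(c,X):
    X=np.atleast_2d(X); p=X@np.array(c["R"]).T+np.array(c["t"]); s=p[:,:2]/p[:,2:]
    s=s*(1+c["k1"]*(s**2).sum(1,keepdims=True)); K=c["camera_matrix"]
    return s*[K[0,0],K[1,1]]+[K[0,2],K[1,2]]
def unproj(c,uv,z):
    K=c["camera_matrix"]; d=(np.atleast_2d(uv)-[K[0,2],K[1,2]])/[K[0,0],K[1,1]]; s=d.copy()
    for _ in range(20): s=d/(1+c["k1"]*(s**2).sum(1,keepdims=True))
    R=np.array(c["R"]); o=-R.T@np.array(c["t"]); r=np.c_[s,np.ones(len(s))]@R
    return o+r*((z-o[2])/r[:,2])[:,None]
E
python3 - <<'E'
from h import *
d=pickle.load(open("c0.pkl","rb"));c=d["top"]
im=c["color"][...,::-1]
a=cv2.resize(im[120:300,170:370],None,fx=4,fy=4,interpolation=cv2.INTER_CUBIC)
b=cv2.resize(im[130:260,350:480],None,fx=4,fy=4,interpolation=cv2.INTER_CUBIC)
a=cv2.resize(a,(660,594))
cv2.imwrite("pics/cropA.png",a);cv2.imwrite("pics/cropB.png",b)
for n,p,z in [("hub",(415,195),.055),("knob",(454.5,200.5),.098),("tin",(306,257),.02),("sink",(328,222),.028),("conn",(286,220),.015),("cup",(222,262),.058),("stand",(276.5,155),.01),("pegtop",(276,152.5),.075)]:
    print(n,unproj(c,p,z).round(4))
E
```

```text
hub [[ 0.5519 -0.0369  0.055 ]]
knob [[ 0.5358 -0.1158  0.098 ]]
tin [[0.408  0.2029 0.02  ]]
sink [[0.4884 0.1554 0.028 ]]
conn [[0.4916 0.2513 0.015 ]]
cup [[0.3901 0.3867 0.058 ]]
stand [[0.6431 0.2789 0.01  ]]
pegtop [[0.6341 0.2748 0.075 ]]
```

View pics/cropA.png

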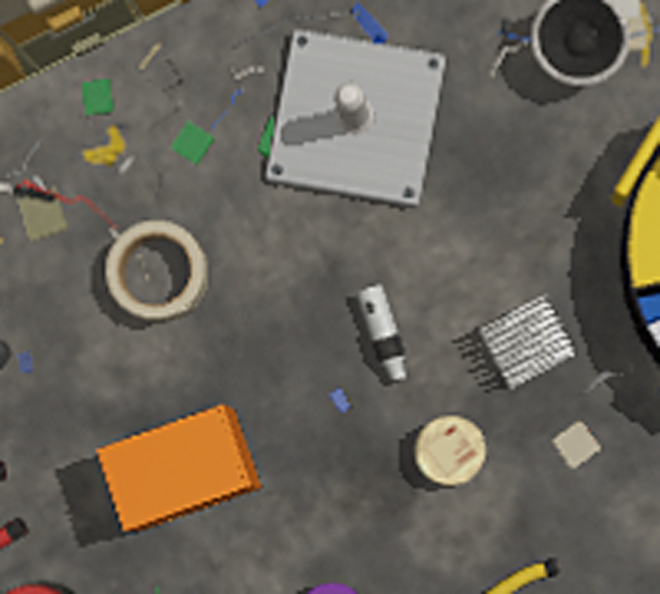

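View pics/cropB.png

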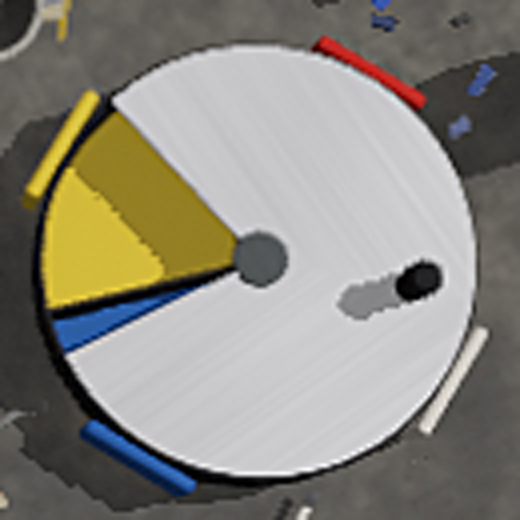

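The crop confirms three spares: one connector, the heat sink and the cream tin. There is no second connector. The cup's mouth is at the left end. The opening is over yellow with a sliver of blue showing. Next I measure precisely.

```bash
cat >> h.py <<'E'
from scipy.spatial.transform import Rotation as Ro
def mask(c,lo,hi,box):
    h=cv2.cvtColor(c["color"],cv2.COLOR_RGB2HSV); m=cv2.inRange(h,np.array(lo),np.array(hi)); k=np.zeros_like(m)
    u0,v0,u1,v1=box; k[v0:v1,u0:u1]=m[v0:v1,u0:u1]
    n,l,st,ce=cv2.connectedComponentsWithStats(k)
    i=1+np.argmax(st[1:,4]); return (l==i).astype(np.uint8)
def cen(m): v,u=np.nonzero(m); return np.array([u.mean(),v.mean()])
def rect(m): return cv2.minAreaRect(cv2.findContours(m,0,1)[0][0])
def down(psi): # tool-down rotation, tool x at world yaw psi
    c,s=np.cos(psi),np.sin(psi); return np.array([[c,s,0],[s,-c,0],[0,0,-1]])
def plan(bot,pos,R=None):
    s=bot.read_state(); R0=s["tcp_rot"]; R=R0 if R is None else R
    print("off",(R0.T@(np.array(pos)-s["position"])).round(4),"dr",Ro.from_matrix(R0.T@R).as_rotvec(degrees=True).round(2),"j",np.round(s["joint_positions"],1),"t",round(s["time_s"],1))
E
python3 - <<'E'
from h import *
d=pickle.load(open("c0.pkl","rb"));c=d["top"]
hsv=cv2.cvtColor(c["color"],cv2.COLOR_RGB2HSV)
P={}
for n,lo,hi,box,z in [("red",(0,120,80),(8,255,255),(425,130,470,165),.03),("red2",(172,120,80),(180,255,255),(425,130,470,165),.03),("blue",(100,120,60),(125,255,255),(365,230,405,260),.03),("yellow",(20,100,80),(35,255,255),(352,148,377,184),.03),("white",(0,0,150),(180,60,255),(453,205,475,245),.03),
  ("knob",(0,0,0),(180,255,50),(440,185,465,215),.098),("hub",(0,0,60),(180,80,125),(405,185,425,205),.055),
  ("tin",(15,40,120),(35,180,255),(290,240,322,272),.02),("cup",(5,150,120),(20,255,255),(180,230,260,290),.058),("sink",(0,0,130),(180,60,255),(308,202,350,245),.028),("conn",(0,0,110),(180,60,255),(272,200,300,240),.015),("stand",(0,0,110),(180,40,200),(240,120,315,190),.01),("cover",(0,0,120),(180,40,255),(350,130,480,260),.055)]:
    try:
        m=mask(c,lo,hi,box);r=rect(m);q=unproj(c,cv2.boxPoints(r),z)[:,:2];e1,e2=q[1]-q[0],q[2]-q[1]
        P[n]=unproj(c,cen(m),z)[0];w=unproj(c,r[0],z)[0]
        print(n,m.sum(),"cen",P[n][:2].round(4),"rectcen",w[:2].round(4),"sides",[(round(1e3*np.linalg.norm(e)),round(np.degrees(np.arctan2(e[1],e[0])))) for e in(e1,e2)])
    except Exception as ex: print(n,ex)
# connector axis: ends
s=d["scene"]
pts={"hub":(332,207.5),"knobtop":(357,183),"tin":(320,297),"pegtop":(213,256)}
# circle fit of tin+cover
for n,b,lo,hi,z in [("tinE",(290,240,322,272),(15,40,120),(35,180,255),.02)]:
    print(unproj(c,cv2.minEnclosingCircle(cv2.findContours(mask(c,lo,hi,b),0,1)[0][0])[0],z))
m=mask(c,(0,0,110),(180,40,255),(350,130,480,260));(e)=cv2.minEnclosingCircle(cv2.findContours(m,0,1)[0][0]);print("coverC",e,unproj(c,e[0],.055))
# outline of the box via plate fit
from scipy.optimize import least_squares
names=["red","yellow","blue","white"];off=np.radians([135,225,315,45])
E
```

```text
red 108 cen [ 0.6684 -0.1043] rectcen [ 0.6683 -0.103 ] sides [(10, -29), (72, -119)]
red2 attempt to get argmax of an empty sequence
blue 153 cen [0.4418 0.0275] rectcen [0.4411 0.0274] sides [(13, -30), (72, -120)]
yellow 235 cen [0.5996 0.0613] rectcen [0.6066 0.0662] sides [(34, -88), (53, -179)]
white 376 cen [ 0.5071 -0.1443] rectcen [ 0.4996 -0.15  ] sides [(42, -88), (73, -180)]
knob 74 cen [ 0.5369 -0.1151] rectcen [ 0.5369 -0.1147] sides [(24, -62), (15, -153)]
hub 144 cen [ 0.5536 -0.0359] rectcen [ 0.553  -0.0358] sides [(29, -88), (29, -179)]
tin 344 cen [0.4102 0.203 ] rectcen [0.4103 0.203 ] sides [(45, -88), (45, -178)]
cup 1150 cen [0.3925 0.3837] rectcen [0.3915 0.3833] sides [(96, -69), (61, -158)]
sink 357 cen [0.4858 0.1511] rectcen [0.4865 0.1519] sides [(52, -60), (47, -150)]
conn 116 cen [0.5047 0.2556] rectcen [0.5045 0.2561] sides [(17, -70), (36, -160)]
stand 2072 cen [0.6438 0.2756] rectcen [0.6435 0.2765] sides [(111, -8), (110, -99)]
cover 7252 cen [ 0.5485 -0.0553] rectcen [ 0.5499 -0.0533] sides [(243, -9), (232, -98)]
[[0.41028518 0.20293354 0.02      ]]
coverC ((418.0, 195.5), 57.68241882324219) [[ 0.55094996 -0.04365531  0.055     ]]
```

```bash
python3 - <<'E'
from h import *
from rig import bot
plan(bot,(.536,-.119,.18),down(np.pi/2))
E
```

```text
off [ 0.4523 -0.3133  0.0424] dr [ -0.07  -0.07 -68.01] j [-78.2  30.3  82.1  -0.   67.7 -10.2] t 0.1
```

Request:
{"op": "servo_tool", "data": {"targets": [{"offset":[0.452,-0.313,0.042],"dr":[0,0,-68]},{"offset":[0.452,-0.313,0.042],"dr":[0,0,-68]},{"offset":[0.452,-0.313,0.042],"dr":[0,0,-68]},{"offset":[0.452,-0.313,0.042],"dr":[0,0,-68]},{"offset":[0.452,-0.313,0.042],"dr":[0,0,-68]},{"offset":[0.452,-0.313,0.042],"dr":[0,0,-68]},{"offset":[0.452,-0.313,0.042],"dr":[0,0,-68]},{"offset":[0.452,-0.313,0.042],"dr":[0,0,-68]},{"offset":[0.452,-0.313,0.042],"dr":[0,0,-68]},{"offset":[0.452,-0.313,0.042],"dr":[0,0,-68]},{"offset":[0.452,-0.313,0.042],"dr":[0,0,-68]},{"offset":[0.452,-0.313,0.042],"dr":[0,0,-68]},{"offset":[0.452,-0.313,0.042],"dr":[0,0,-68]},{"offset":[0.452,-0.313,0.042],"dr":[0,0,-68]},{"offset":[0.452,-0.313,0.042],"dr":[0,0,-68]},{"offset":[0.452,-0.313,0.042],"dr":[0,0,-68]},{"offset":[0.452,-0.313,0.042],"dr":[0,0,-68]},{"offset":[0.452,-0.313,0.042],"dr":[0,0,-68]},{"offset":[0.452,-0.313,0.042],"dr":[0,0,-68]},{"offset":[0.452,-0.313,0.042],"dr":[0,0,-68]}]}}

```text
time_s: 1.82
position: [0.5355, -0.1213, 0.1807]
tcp_rot: [[0.002, 1.0, -0.0], [1.0, -0.002, -0.0], [-0.0, -0.0, -1.0]]
force: [-0.4, 0.0, 0.4]
opening: 1.005
grasp_force: 0.0
```

```bash
python3 - <<'E'
from h import *
from rig import bot,viewer
c=viewer.capture("wrist");pickle.dump(c,open("w1.pkl","wb"))
im=c["color"][...,::-1].copy()
C=np.array([.554,-.0365])
def ring(r,z,a): return np.c_[C[0]+r*np.cos(a),C[1]+r*np.sin(a),np.full(len(a),z)]
a=np.linspace(0,2*np.pi,361)
for X,col in [(ring(.122,.055,a),(0,0,255)),(ring(.016,.055,a),(0,255,0)),(np.c_[.536+.01*np.cos(a),-.1195+.01*np.sin(a),a*0+.098],(255,0,255)),(ring(.133,.03,np.radians([-120,-30,60,150])),(0,255,255))]:
    for p in proj(c,X): cv2.circle(im,tuple(int(v) for v in p.clip(-99,999)),1,col,-1)
cv2.imwrite("pics/w1.png",im)
E
```

```text
(no output)
```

View pics/w1.png

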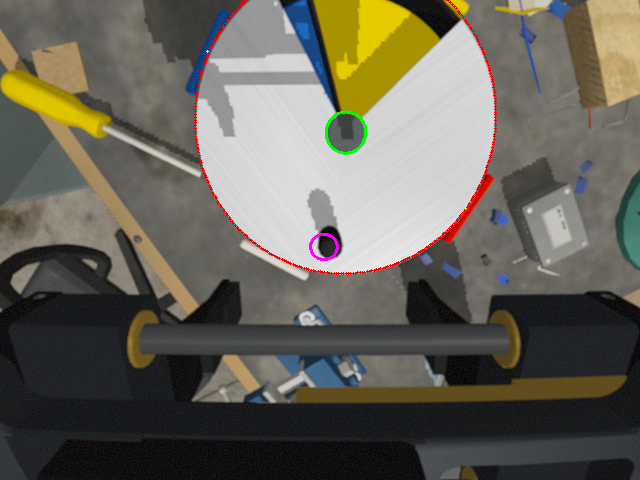

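The overlay fits the box centre at (0.554,-0.0365). The knob is at pixel (328,241), so its angle is about -101°. I'll descend and grip it.

Request:
{"op": "servo_tool", "data": {"targets": [{"offset":[0.002,0.002,0.04],"dr":[0,0,0]},{"offset":[0.002,0.002,0.08],"dr":[0,0,0]},{"offset":[0.002,0.002,0.1],"dr":[0,0,0]},{"offset":[0.002,0.002,0.114],"dr":[0,0,0]},{"offset":[0.002,0.002,0.114],"dr":[0,0,0]},{"offset":[0.002,0.002,0.114],"dr":[0,0,0]},{"offset":[0.002,0.002,0.114],"dr":[0,0,0]}]}}

```text
time_s: 2.45
position: [0.5387, -0.1186, 0.0674]
tcp_rot: [[0.001, 1.0, 0.002], [1.0, -0.001, -0.001], [-0.001, 0.002, -1.0]]
force: [0.1, 0.3, -0.6]
opening: 1.003
grasp_force: 0.0
```

Request:
{"op": "servo_tool", "data": {"targets": [{"offset":[0,0,0],"dr":[0,0,0]},{"offset":[0,0,0],"dr":[0,0,0]},{"offset":[0,0,0],"dr":[0,0,0]},{"offset":[0,0,0],"dr":[0,0,0]},{"offset":[0,0,0],"dr":[0,0,0]},{"offset":[0,0,0],"dr":[0,0,0]},{"offset":[0,0,0],"dr":[0,0,0]},{"offset":[0,0,0],"dr":[0,0,0]},{"offset":[0,0,0],"dr":[0,0,0]},{"offset":[0,0,0],"dr":[0,0,0]}], "gripper": 1}}

```text
time_s: 3.28
position: [0.538, -0.118, 0.0665]
tcp_rot: [[0.0, 1.0, -0.0], [1.0, -0.0, 0.0], [0.0, -0.0, -1.0]]
force: [-0.8, -0.4, 0.3]
opening: 0.326
grasp_force: 0.0
```

Request:
{"op": "servo_tool", "data": {"targets": [{"offset":[0,0,0],"dr":[0,0,0]},{"offset":[0,0,0],"dr":[0,0,0]},{"offset":[0,0,0],"dr":[0,0,0]},{"offset":[0,0,0],"dr":[0,0,0]},{"offset":[0,0,0],"dr":[0,0,0]},{"offset":[0,0,0],"dr":[0,0,0]}], "gripper": 1}}

```text
time_s: 3.78
position: [0.5382, -0.1181, 0.0665]
tcp_rot: [[0.0, 1.0, 0.0], [1.0, -0.0, -0.0], [-0.0, 0.0, -1.0]]
force: [1.2, 0.2, -0.6]
opening: 0.219
grasp_force: 30.0
```

Request:
{"op": "servo_tool", "data": {"targets": [{"offset":[0.001,-0.006,0],"dr":[0,0,0]},{"offset":[0.003,-0.013,0],"dr":[0,0,0]},{"offset":[0.006,-0.02,0],"dr":[0,0,0]},{"offset":[0.009,-0.0265,0],"dr":[0,0,0]},{"offset":[0.009,-0.0265,0],"dr":[0,0,0]},{"offset":[0.009,-0.0265,0],"dr":[0,0,0]},{"offset":[0.009,-0.0265,0],"dr":[0,0,0]}]}}

```text
time_s: 4.37
position: [0.5093, -0.1072, 0.0665]
tcp_rot: [[0.001, 1.0, -0.003], [1.0, -0.001, 0.003], [0.003, -0.003, -1.0]]
force: [1.2, 5.5, 0.4]
opening: 0.218
grasp_force: 30.0
```

Request:
{"op": "servo_tool", "data": {"targets": [{"offset":[0,0,0],"dr":[0,0,0]},{"offset":[0,0,0],"dr":[0,0,0]},{"offset":[0,0,0],"dr":[0,0,0]},{"offset":[0,0,0],"dr":[0,0,0]},{"offset":[0,0,-0.03],"dr":[0,0,0]},{"offset":[0,0,-0.06],"dr":[0,0,0]},{"offset":[0,0,-0.085],"dr":[0,0,0]},{"offset":[0.31,-0.099,-0.085],"dr":[0,0,0]},{"offset":[0.31,-0.099,-0.085],"dr":[0,0,0]},{"offset":[0.31,-0.099,-0.085],"dr":[0,0,0]},{"offset":[0.31,-0.099,-0.085],"dr":[0,0,0]},{"offset":[0.31,-0.099,-0.085],"dr":[0,0,0]},{"offset":[0.31,-0.099,-0.085],"dr":[0,0,0]},{"offset":[0.31,-0.099,-0.085],"dr":[0,0,0]},{"offset":[0.31,-0.099,-0.085],"dr":[0,0,0]},{"offset":[0.31,-0.099,-0.085],"dr":[0,0,0]},{"offset":[0.31,-0.099,-0.085],"dr":[0,0,0]},{"offset":[0.31,-0.099,-0.085],"dr":[0,0,0]},{"offset":[0.31,-0.099,-0.085],"dr":[0,0,0]}], "gripper": -1}}

```text
time_s: 5.95
position: [0.4131, 0.1999, 0.1516]
tcp_rot: [[0.002, 1.0, 0.0], [1.0, -0.002, -0.0], [-0.0, 0.0, -1.0]]
force: [0.5, 0.9, 0.2]
opening: 0.999
grasp_force: 0.0
```

```bash
cat > look.py <<'E'
from h import *
from rig import bot,viewer
import sys
W=np.array([.554,-.0365])
def allm(c):
    for n,lo,hi,box,z in [("tin",(15,40,120),(35,180,255),(270,220,350,290),.02),("sink",(0,0,130),(180,60,255),(305,195,360,245),.028),("conn",(0,0,110),(180,60,255),(265,195,305,245),.015),("cup",(5,150,120),(20,255,255),(180,230,260,290),.058),("knob",(0,0,0),(180,255,50),(375,160,456,235),.098)]:
        try:
            m=mask(c,lo,hi,box);r=rect(m);w=unproj(c,r[0],z)[0]
            print(n,m.sum(),"cen",unproj(c,cen(m),z)[0][:2].round(4),"rc",w[:2].round(4))
        except Exception as e: print(n,"none")
if __name__=="__main__":
    for n in sys.argv[2:]:
        c=viewer.capture(n);pickle.dump(c,open(f"{sys.argv[1]}_{n}.pkl","wb"));cv2.imwrite(f"pics/{sys.argv[1]}_{n}.png",c["color"][...,::-1])
        if n=="top": allm(c)
E
python3 look.py a top wrist
```

```text
tin 46 cen [0.4188 0.1108] rc [0.4191 0.1104]
sink 15 cen [0.4821 0.1247] rc [0.4824 0.1246]
conn 439 cen [0.4535 0.242 ] rc [0.4534 0.2431]
cup 1075 cen [0.3918 0.3861] rc [0.3927 0.3843]
knob 74 cen [ 0.506  -0.1041] rc [ 0.5061 -0.104 ]
```

View pics/a_wrist.png

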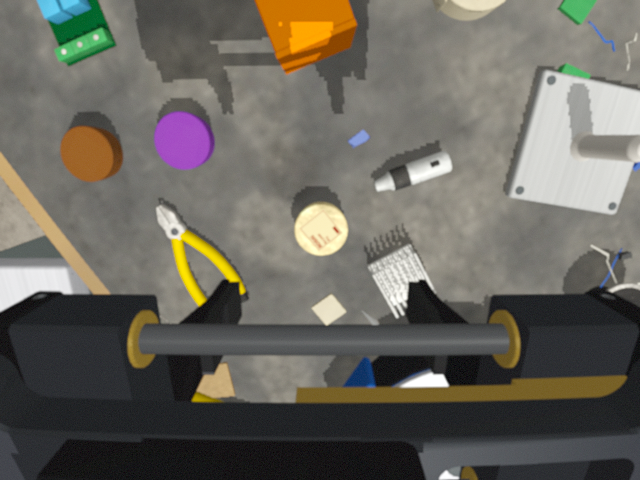

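The wrist view shows the tin at (321,229), the heat sink at (400,275), the connector at (413,171) and the peg at (600,147). I'll refine positions from it.

```bash
python3 - <<'E'
from h import *
from rig import bot
c=pickle.load(open("a_wrist.pkl","rb"))
m=mask(c,(15,40,120),(35,180,255),(280,190,360,265));e=cv2.minEnclosingCircle(cv2.findContours(m,0,1)[0][0])
print("tin",e,unproj(c,e[0],.02).round(4))
p=unproj(c,[(377,187),(452,160)],.01);d=p[1]-p[0];print("conn",p.mean(0).round(4),np.linalg.norm(d),np.degrees(np.arctan2(d[1],d[0])))
m=mask(c,(0,0,120),(180,60,255),(360,235,440,310));m=cv2.morphologyEx(m,cv2.MORPH_CLOSE,np.ones((5,5)));r=rect(m);q=unproj(c,cv2.boxPoints(r),.028);print("sink",r,q.mean(0).round(4),q.round(3).tolist())
p=unproj(c,[(552,70),(516,190),(612,209)],.01);print("stand corners",p.round(3).tolist())
p=unproj(c,[(553,73),(519,189),(613,208)],.01);print("diag mid",(p[0]+p[2])/2)
plan(bot,(.4102,.203,.004))
E
```

```text
tin ((320.6083984375, 229.0349578857422), 27.677186965942383) [[0.4109 0.2029 0.02  ]]
conn [0.4936 0.2507 0.01  ] 0.06919242519552186 20.108619353405455
sink ((403.0, 272.0), (73.99998474121094, 71.99998474121094), 90.0) [0.4854 0.1636 0.028 ] [[0.451, 0.2, 0.028], [0.514, 0.199, 0.028], [0.522, 0.127, 0.028], [0.454, 0.128, 0.028]]
stand corners [[0.605, 0.337, 0.01], [0.588, 0.237, 0.01], [0.685, 0.22, 0.01]]
diag mid [0.64564681 0.27790778 0.01      ]
off [ 0.0033 -0.0031  0.1475] dr [0. 0. 0.] j [ 11.8  24.2 109.5  -0.   46.2  12. ] t 6.0
```

Request:
{"op": "servo_tool", "data": {"targets": [{"offset":[0.003,-0.0025,0.04],"dr":[0,0,0]},{"offset":[0.003,-0.0025,0.08],"dr":[0,0,0]},{"offset":[0.003,-0.0025,0.115],"dr":[0,0,0]},{"offset":[0.003,-0.0025,0.135],"dr":[0,0,0]},{"offset":[0.003,-0.0025,0.147],"dr":[0,0,0]},{"offset":[0.003,-0.0025,0.147],"dr":[0,0,0]},{"offset":[0.003,-0.0025,0.147],"dr":[0,0,0]}]}}

```text
time_s: 6.63
position: [0.4102, 0.2031, 0.0041]
tcp_rot: [[0.002, 1.0, -0.001], [1.0, -0.002, -0.0], [-0.0, -0.001, -1.0]]
force: [0.8, -0.5, -0.7]
opening: 1.001
grasp_force: 0.0
```

Request:
{"op": "servo_tool", "data": {"targets": [{"offset":[0,0,0],"dr":[0,0,0]},{"offset":[0,0,0],"dr":[0,0,0]},{"offset":[0,0,0],"dr":[0,0,0]},{"offset":[0,0,0],"dr":[0,0,0]},{"offset":[0,0,0],"dr":[0,0,0]},{"offset":[0,0,0],"dr":[0,0,0]},{"offset":[0,0,0],"dr":[0,0,0]},{"offset":[0,0,0],"dr":[0,0,0]},{"offset":[0,0,0],"dr":[0,0,0]},{"offset":[0,0,0],"dr":[0,0,0]},{"offset":[0,0,0],"dr":[0,0,0]},{"offset":[0,0,0],"dr":[0,0,0]}], "gripper": 1}}

```text
time_s: 7.63
position: [0.4102, 0.2041, 0.0048]
tcp_rot: [[0.0, 1.0, 0.001], [1.0, -0.0, 0.0], [0.0, 0.001, -1.0]]
force: [0.1, 0.6, 5.3]
opening: 0.524
grasp_force: 30.0
```

Request:
{"op": "servo_tool", "data": {"targets": [{"offset":[0,0,-0.04],"dr":[0,0,0]},{"offset":[0,0,-0.08],"dr":[0,0,0]},{"offset":[0,0,-0.12],"dr":[0,0,0]},{"offset":[-0.171,0.184,-0.12],"dr":[0,0,30]},{"offset":[-0.171,0.184,-0.12],"dr":[0,0,30]},{"offset":[-0.171,0.184,-0.12],"dr":[0,0,30]},{"offset":[-0.171,0.184,-0.12],"dr":[0,0,30]},{"offset":[-0.171,0.184,-0.12],"dr":[0,0,30]},{"offset":[-0.171,0.184,-0.12],"dr":[0,0,30]},{"offset":[-0.171,0.184,-0.12],"dr":[0,0,30]},{"offset":[-0.171,0.184,-0.12],"dr":[0,0,30]},{"offset":[-0.171,0.184,-0.12],"dr":[0,0,30]},{"offset":[-0.171,0.184,-0.12],"dr":[0,0,30]}]}}

```text
time_s: 8.72
position: [0.5918, 0.0341, 0.1238]
tcp_rot: [[0.499, 0.866, -0.004], [0.866, -0.499, 0.001], [-0.001, -0.003, -1.0]]
force: [0.9, -0.7, -0.9]
opening: 0.521
grasp_force: 30.0
```

```bash
python3 - <<'E'
from h import *
from rig import bot,viewer
plan(bot,(.594,.0328,.014),down(np.radians(60)))
c=viewer.capture("wrist");cv2.imwrite("pics/b_wrist.png",c["color"][...,::-1])
E
```

```text
off [1.000e-04 2.900e-03 1.098e-01] dr [-0.2   0.07  0.04] j [-7.5 35.1 91.7  0.  53.4 22.4] t 8.7
```

View pics/b_wrist.png

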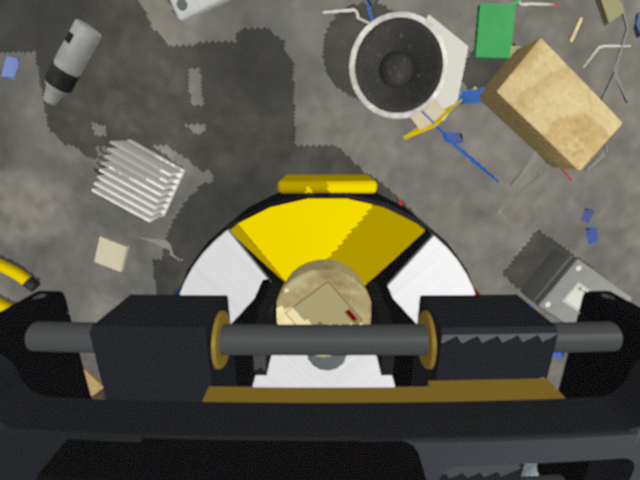

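The opening is centred over yellow, with the tin above it at pixel (323,305). I'll lower and release.

Request:
{"op": "servo_tool", "data": {"targets": [{"offset":[0,0.003,0.03],"dr":[0,0,0]},{"offset":[0,0.003,0.06],"dr":[0,0,0]},{"offset":[0,0.003,0.085],"dr":[0,0,0]},{"offset":[0,0.003,0.1],"dr":[0,0,0]},{"offset":[0,0.003,0.11],"dr":[0,0,0]},{"offset":[0,0.003,0.11],"dr":[0,0,0]},{"offset":[0,0.003,0.11],"dr":[0,0,0]}]}}

```text
time_s: 9.35
position: [0.5961, 0.0322, 0.0146]
tcp_rot: [[0.499, 0.866, -0.001], [0.866, -0.499, 0.0], [-0.0, -0.001, -1.0]]
force: [0.8, -0.6, 0.2]
opening: 0.519
grasp_force: 30.0
```

Request:
{"op": "servo_tool", "data": {"targets": [{"offset":[0,0,0],"dr":[0,0,0]},{"offset":[0,0,0],"dr":[0,0,0]},{"offset":[0,0,0],"dr":[0,0,0]},{"offset":[0,0,0],"dr":[0,0,0]},{"offset":[0,0,0],"dr":[0,0,0]},{"offset":[0,0,-0.03],"dr":[0,0,0]},{"offset":[0,0,-0.07],"dr":[0,0,0]},{"offset":[0,0,-0.11],"dr":[0,0,0]},{"offset":[0,0,-0.11],"dr":[0,0,0]},{"offset":[0,0,-0.11],"dr":[0,0,0]}], "gripper": -0.34}}

```text
time_s: 10.18
position: [0.5988, 0.0311, 0.1278]
tcp_rot: [[0.5, 0.866, 0.007], [0.866, -0.5, -0.001], [0.003, 0.007, -1.0]]
force: [-0.6, -0.5, 0.4]
opening: 0.668
grasp_force: 0.0
```

```bash
python3 - <<'E'
from h import *
from rig import bot,viewer
plan(bot,(.5095,-.108,.0665),down(np.radians(60)))
c=viewer.capture("wrist");m=mask(c,(15,30,60),(35,150,255),(225,190,430,320));print(m.sum());cv2.imwrite("pics/c_wrist.png",c["color"][...,::-1])
E
```

```text
off [-0.1653 -0.0081  0.0608] dr [ 0.38 -0.15 -0.01] j [-7.7 35.  91.  -0.  53.6 22.3] t 10.2
2631
```

Request:
{"op": "servo_tool", "data": {"targets": [{"offset":[-0.165,-0.008,0],"dr":[0,0,0]},{"offset":[-0.165,-0.008,0],"dr":[0,0,0]},{"offset":[-0.165,-0.008,0],"dr":[0,0,0]},{"offset":[-0.165,-0.008,0],"dr":[0,0,0]},{"offset":[-0.165,-0.008,0],"dr":[0,0,0]},{"offset":[-0.165,-0.008,0],"dr":[0,0,0]},{"offset":[-0.165,-0.008,0.02],"dr":[0,0,0]},{"offset":[-0.165,-0.008,0.045],"dr":[0,0,0]},{"offset":[-0.165,-0.008,0.06],"dr":[0,0,0]},{"offset":[-0.165,-0.008,0.06],"dr":[0,0,0]},{"offset":[-0.165,-0.008,0.06],"dr":[0,0,0]}]}}

```text
time_s: 11.15
position: [0.5066, -0.1059, 0.0632]
tcp_rot: [[0.499, 0.867, -0.003], [0.867, -0.499, 0.002], [-0.0, -0.003, -1.0]]
force: [0.1, 0.1, -0.0]
opening: 0.673
grasp_force: 0.0
```

Request:
{"op": "servo_tool", "data": {"targets": [{"offset":[0,0,0],"dr":[0,0,0]},{"offset":[0,0,0],"dr":[0,0,0]},{"offset":[0,0,0],"dr":[0,0,0]},{"offset":[0,0,0],"dr":[0,0,0]},{"offset":[0,0,0],"dr":[0,0,0]},{"offset":[0,0,0],"dr":[0,0,0]},{"offset":[0,0,0],"dr":[0,0,0]},{"offset":[0,0,0],"dr":[0,0,0]},{"offset":[0,0,0],"dr":[0,0,0]},{"offset":[0,0,0],"dr":[0,0,0]},{"offset":[0,0,0],"dr":[0,0,0]},{"offset":[0,0,0],"dr":[0,0,0]}], "gripper": 1}}

```text
time_s: 12.15
position: [0.5078, -0.1078, 0.0649]
tcp_rot: [[0.5, 0.866, 0.001], [0.866, -0.5, -0.001], [0.0, 0.002, -1.0]]
force: [1.0, -1.2, 4.3]
opening: 0.215
grasp_force: 30.0
```

```bash
cat > arc.py <<'E'
import sys
from h import *
from rig import bot
C=np.array([.554,-.0365])
s=bot.read_state();p=s["position"];a0=np.degrees(np.arctan2(*(p[:2]-C)[::-1]));r0=np.linalg.norm(p[:2]-C)
print("a0",a0,"r",r0,"grip",s["opening"],s["grasp_force"],"F",s["force"].round(1))
a1=float(sys.argv[1]);n=int(sys.argv[2])
for i in range(1,n+1):
    a=np.radians(a0+(a1-a0)*i/n);r=r0+(.085-r0)*i/n
    print((s["tcp_rot"].T@np.array([*(C+r*np.array([np.cos(a),np.sin(a)])-p[:2]),0])).round(4)[:2].tolist())
E
python3 arc.py -30 14
```

```text
a0 -122.96692530918362 r 0.08495123516600567 grip 0.21515419162893307 30.00071063019277 F [ 1.  -1.2  4.3]
[0.0001, 0.0098]
[0.0013, 0.0196]
[0.0036, 0.0292]
[0.007, 0.0384]
[0.0114, 0.0472]
[0.0169, 0.0554]
[0.0232, 0.0629]
[0.0304, 0.0696]
[0.0383, 0.0755]
[0.0469, 0.0804]
[0.0559, 0.0843]
[0.0653, 0.0871]
[0.075, 0.0888]
[0.0849, 0.0894]
```

Request:
{"op": "servo_tool", "data": {"targets": [{"offset":[0,0.01,0],"dr":[0,0,0]},{"offset":[0.0013,0.0196,0],"dr":[0,0,0]},{"offset":[0.0036,0.029,0],"dr":[0,0,0]},{"offset":[0.007,0.0384,0],"dr":[0,0,0]},{"offset":[0.0114,0.047,0],"dr":[0,0,0]},{"offset":[0.017,0.0554,0],"dr":[0,0,0]},{"offset":[0.023,0.063,0],"dr":[0,0,0]},{"offset":[0.03,0.07,0],"dr":[0,0,0]},{"offset":[0.038,0.0755,0],"dr":[0,0,0]},{"offset":[0.047,0.08,0],"dr":[0,0,0]},{"offset":[0.056,0.084,0],"dr":[0,0,0]},{"offset":[0.065,0.087,0],"dr":[0,0,0]},{"offset":[0.075,0.089,0],"dr":[0,0,0]},{"offset":[0.085,0.0895,0],"dr":[0,0,0]},{"offset":[0.085,0.0895,0],"dr":[0,0,0]},{"offset":[0.085,0.0895,0],"dr":[0,0,0]},{"offset":[0.085,0.0895,0],"dr":[0,0,0]}]}}

```text
time_s: 13.57
position: [0.628, -0.0777, 0.0649]
tcp_rot: [[0.5, 0.866, 0.002], [0.866, -0.5, 0.001], [0.001, 0.001, -1.0]]
force: [2.2, 0.9, 4.5]
opening: 0.222
grasp_force: 30.0
```

```bash
python3 arc.py -30 1
```

```text
a0 -29.099204020729047 r 0.0846927134766577 grip 0.22234046873598204 30.000964783903328 F [2.2 0.9 4.5]
[-0.0013, 0.0003]
```

Request:
{"op": "servo_tool", "data": {"targets": [{"offset":[0,0,0],"dr":[0,0,0]},{"offset":[0,0,0],"dr":[0,0,0]},{"offset":[0,0,0],"dr":[0,0,0]},{"offset":[0,0,-0.03],"dr":[0,0,0]},{"offset":[0,0,-0.06],"dr":[0,0,0]},{"offset":[0,0,-0.085],"dr":[0,0,0]},{"offset":[0.216,-0.281,-0.085],"dr":[0,0,41.5]},{"offset":[0.216,-0.281,-0.085],"dr":[0,0,41.5]},{"offset":[0.216,-0.281,-0.085],"dr":[0,0,41.5]},{"offset":[0.216,-0.281,-0.085],"dr":[0,0,41.5]},{"offset":[0.216,-0.281,-0.085],"dr":[0,0,41.5]},{"offset":[0.216,-0.281,-0.085],"dr":[0,0,41.5]},{"offset":[0.216,-0.281,-0.085],"dr":[0,0,41.5]},{"offset":[0.216,-0.281,-0.085],"dr":[0,0,41.5]},{"offset":[0.216,-0.281,-0.085],"dr":[0,0,41.5]},{"offset":[0.216,-0.281,-0.085],"dr":[0,0,41.5]},{"offset":[0.216,-0.281,-0.085],"dr":[0,0,41.5]},{"offset":[0.216,-0.281,-0.085],"dr":[0,0,41.5]}], "gripper": -1}}

```text
time_s: 15.07
position: [0.4917, 0.2485, 0.1492]
tcp_rot: [[0.948, 0.317, -0.001], [0.317, -0.948, -0.001], [-0.001, 0.0, -1.0]]
force: [-0.1, 0.2, 1.4]
opening: 1.0
grasp_force: 0.0
```

```bash
python3 - <<'E'
from h import *
from rig import bot,viewer
c=viewer.capture("wrist");pickle.dump(c,open("d.pkl","wb"));im=c["color"][...,::-1].copy()
for p,z,col in [((.4925,.2505),.01,(0,0,255)),((.486,.1515),.028,(0,255,0)),((.6445,.277),.01,(255,0,255))]:
    q=proj(c,[*p,z])[0];cv2.circle(im,tuple(int(v) for v in q),3,col,-1)
    print(q)
plan(bot,(.4925,.2505,.005),down(np.radians(18.5)))
cv2.imwrite("pics/d_wrist.png",im)
E
```

```text
[320.98745846 229.04503099]
[423.27040903 274.79798125]
[349.83862634  43.72211588]
off [ 0.0013 -0.0023  0.1442] dr [ 0.02  0.04 -0.06] j [15.1 30.3 96.8 -0.  52.9 86.7] t 15.1
```

View pics/d_wrist.png

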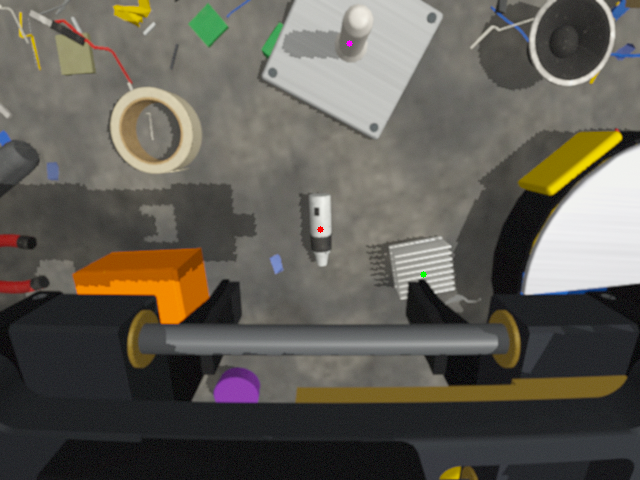

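The connector lies at (321,229), aligned with the tool. I'll grasp it.

Request:
{"op": "servo_tool", "data": {"targets": [{"offset":[0.001,-0.002,0.04],"dr":[0,0,0]},{"offset":[0.001,-0.002,0.08],"dr":[0,0,0]},{"offset":[0.001,-0.002,0.115],"dr":[0,0,0]},{"offset":[0.001,-0.002,0.135],"dr":[0,0,0]},{"offset":[0.001,-0.002,0.145],"dr":[0,0,0]},{"offset":[0.001,-0.002,0.145],"dr":[0,0,0]}]}}

```text
time_s: 15.62
position: [0.4918, 0.2495, 0.0025]
tcp_rot: [[0.949, 0.315, -0.004], [0.315, -0.949, -0.001], [-0.004, -0.0, -1.0]]
force: [0.3, -0.1, 0.1]
opening: 0.995
grasp_force: 0.0
```

Request:
{"op": "servo_tool", "data": {"targets": [{"offset":[0,0,0],"dr":[0,0,0]},{"offset":[0,0,0],"dr":[0,0,0]},{"offset":[0,0,0],"dr":[0,0,0]},{"offset":[0,0,0],"dr":[0,0,0]},{"offset":[0,0,0],"dr":[0,0,0]},{"offset":[0,0,0],"dr":[0,0,0]},{"offset":[0,0,0],"dr":[0,0,0]},{"offset":[0,0,0],"dr":[0,0,0]},{"offset":[0,0,0],"dr":[0,0,0]},{"offset":[0,0,0],"dr":[0,0,0]},{"offset":[0,0,0],"dr":[0,0,0]},{"offset":[0,0,0],"dr":[0,0,0]},{"offset":[0,0,0],"dr":[0,0,0]},{"offset":[0,0,0],"dr":[0,0,0]},{"offset":[0,0,0],"dr":[0,0,0]},{"offset":[0,0,0],"dr":[0,0,0]}], "gripper": 1}}

```text
time_s: 16.95
position: [0.4921, 0.2512, 0.0045]
tcp_rot: [[0.948, 0.317, -0.0], [0.317, -0.948, -0.0], [-0.0, -0.0, -1.0]]
force: [-1.4, -0.3, 0.1]
opening: 0.2
grasp_force: 30.0
```

```bash
python3 - <<'E'
from h import *
from rig import bot
print(bot.read_state()["opening"])
plan(bot,(.554+.08*np.cos(np.radians(150)),-.0365+.04,.125),down(np.radians(-30)))
E
```

```text
0.19988970720041135
off [-0.0856  0.2326 -0.1205] dr [0.000e+00 1.000e-02 4.849e+01] j [ 15.5  44.2 100.8   0.   35.1  87. ] t 16.9
```

Request:
{"op": "servo_tool", "data": {"targets": [{"offset":[0,0,-0.04],"dr":[0,0,0]},{"offset":[0,0,-0.08],"dr":[0,0,0]},{"offset":[0,0,-0.12],"dr":[0,0,0]},{"offset":[-0.0855,0.2325,-0.12],"dr":[0,0,48.5]},{"offset":[-0.0855,0.2325,-0.12],"dr":[0,0,48.5]},{"offset":[-0.0855,0.2325,-0.12],"dr":[0,0,48.5]},{"offset":[-0.0855,0.2325,-0.12],"dr":[0,0,48.5]},{"offset":[-0.0855,0.2325,-0.12],"dr":[0,0,48.5]},{"offset":[-0.0855,0.2325,-0.12],"dr":[0,0,48.5]},{"offset":[-0.0855,0.2325,-0.12],"dr":[0,0,48.5]},{"offset":[-0.0855,0.2325,-0.12],"dr":[0,0,48.5]},{"offset":[-0.0855,0.2325,-0.12],"dr":[0,0,48.5]},{"offset":[-0.0855,0.2325,-0.12],"dr":[0,0,48.5]},{"offset":[-0.0855,0.2325,-0.12],"dr":[0,0,48.5]}]}}

```text
time_s: 18.12
position: [0.4845, 0.0049, 0.1245]
tcp_rot: [[0.868, -0.497, -0.0], [-0.497, -0.868, 0.0], [-0.001, 0.0, -1.0]]
force: [1.0, 0.8, -1.2]
opening: 0.203
grasp_force: 30.0
```

```bash
python3 - <<'E'
from h import *
from rig import bot,viewer
plan(bot,(.554+.08*np.cos(np.radians(150)),-.0365+.04,.014),down(np.radians(-30)))
c=viewer.capture("top");cv2.imwrite("pics/e.png",cv2.resize(c["color"][100:300,240:500,::-1],None,fx=2.5,fy=2.5))
E
```

```text
off [0.001  0.0011 0.1105] dr [0.   0.03 0.2 ] j [-12.7  28.6 107.3   0.   44.1 107.1] t 18.1
```

View pics/e.png

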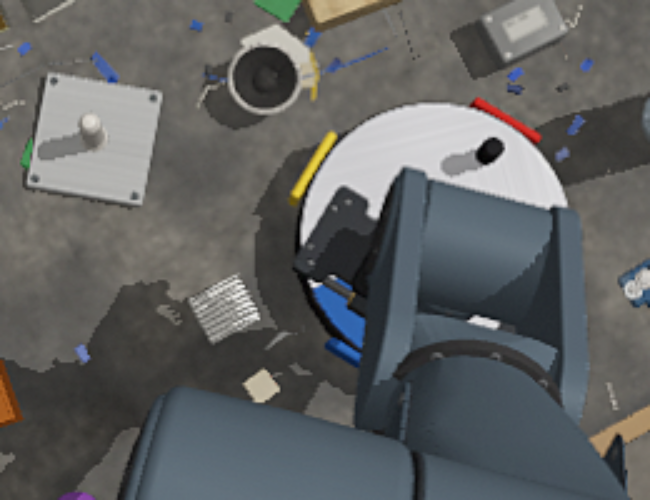

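Request:
{"op": "servo_tool", "data": {"targets": [{"offset":[0.001,0.001,0.03],"dr":[0,0,0]},{"offset":[0.001,0.001,0.06],"dr":[0,0,0]},{"offset":[0.001,0.001,0.085],"dr":[0,0,0]},{"offset":[0.001,0.001,0.1],"dr":[0,0,0]},{"offset":[0.001,0.001,0.11],"dr":[0,0,0]},{"offset":[0.001,0.001,0.11],"dr":[0,0,0]},{"offset":[0.001,0.001,0.11],"dr":[0,0,0]}]}}

```text
time_s: 18.75
position: [0.4852, 0.0029, 0.0144]
tcp_rot: [[0.867, -0.499, -0.0], [-0.499, -0.867, 0.0], [-0.0, 0.0, -1.0]]
force: [-0.8, -1.4, -0.4]
opening: 0.203
grasp_force: 30.0
```

Request:
{"op": "servo_tool", "data": {"targets": [{"offset":[0,0,0],"dr":[0,0,0]},{"offset":[0,0,0],"dr":[0,0,0]},{"offset":[0,0,0],"dr":[0,0,0]},{"offset":[0,0,0],"dr":[0,0,0]},{"offset":[0,0,0],"dr":[0,0,0]},{"offset":[0,0,-0.03],"dr":[0,0,0]},{"offset":[0,0,-0.07],"dr":[0,0,0]},{"offset":[0,0,-0.115],"dr":[0,0,0]},{"offset":[0,0,-0.115],"dr":[0,0,0]},{"offset":[0,0,-0.115],"dr":[0,0,0]}], "gripper": -0.1}}

```text
time_s: 19.58
position: [0.4872, 0.0018, 0.1324]
tcp_rot: [[0.866, -0.5, 0.007], [-0.5, -0.866, -0.002], [0.007, -0.002, -1.0]]
force: [-0.7, -0.3, -1.2]
opening: 0.549
grasp_force: 0.0
```

```bash
python3 - <<'E'
from h import *
from rig import bot,viewer
plan(bot,(.628,-.0777,.066),down(np.radians(-30)))
c=viewer.capture("wrist");pickle.dump(c,open("f.pkl","wb"));cv2.imwrite("pics/f.png",c["color"][...,::-1])
E
```

```text
off [ 0.1612 -0.0014  0.0675] dr [-0.13 -0.41 -0.01] j [-13.   27.8 106.9   0.   44.9 107.1] t 19.6
```

View pics/f.png

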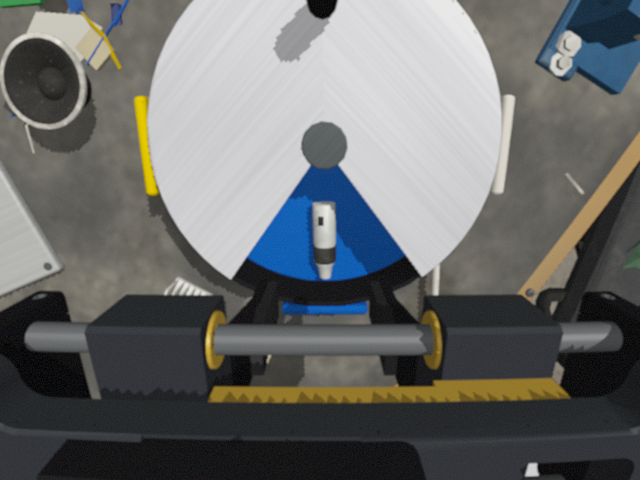

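The connector lies on the blue floor at (325,240). Next I go to the knob and turn to red.

Request:
{"op": "servo_tool", "data": {"targets": [{"offset":[0.161,-0.0015,0],"dr":[0,0,0]},{"offset":[0.161,-0.0015,0],"dr":[0,0,0]},{"offset":[0.161,-0.0015,0],"dr":[0,0,0]},{"offset":[0.161,-0.0015,0],"dr":[0,0,0]},{"offset":[0.161,-0.0015,0],"dr":[0,0,0]},{"offset":[0.161,-0.0015,0],"dr":[0,0,0]},{"offset":[0.161,-0.0015,0.02],"dr":[0,0,0]},{"offset":[0.161,-0.0015,0.045],"dr":[0,0,0]},{"offset":[0.161,-0.0015,0.067],"dr":[0,0,0]},{"offset":[0.161,-0.0015,0.067],"dr":[0,0,0]},{"offset":[0.161,-0.0015,0.067],"dr":[0,0,0]}]}}

```text
time_s: 20.55
position: [0.6222, -0.0757, 0.0603]
tcp_rot: [[0.866, -0.5, -0.007], [-0.5, -0.866, 0.002], [-0.007, 0.002, -1.0]]
force: [0.8, 0.6, 0.5]
opening: 0.551
grasp_force: 0.0
```

Request:
{"op": "servo_tool", "data": {"targets": [{"offset":[0,0,0],"dr":[0,0,0]},{"offset":[0,0,0],"dr":[0,0,0]},{"offset":[0,0,0],"dr":[0,0,0]},{"offset":[0,0,0],"dr":[0,0,0]},{"offset":[0,0,0],"dr":[0,0,0]},{"offset":[0,0,0],"dr":[0,0,0]},{"offset":[0,0,0],"dr":[0,0,0]},{"offset":[0,0,0],"dr":[0,0,0]},{"offset":[0,0,0],"dr":[0,0,0]},{"offset":[0,0,0],"dr":[0,0,0]}], "gripper": 1}}

```text
time_s: 21.38
position: [0.6258, -0.0771, 0.0633]
tcp_rot: [[0.866, -0.5, 0.001], [-0.5, -0.866, -0.0], [0.001, -0.0, -1.0]]
force: [-1.5, 0.1, 4.8]
opening: 0.218
grasp_force: 30.0
```

```bash
python3 arc.py -210 19
```

```text
a0 -29.473392346795865 r 0.08244809138956205 grip 0.21761335345131536 30.001118377596185 F [-1.5  0.1  4.8]
[-0.0009, 0.0136]
[-0.004, 0.027]
[-0.0093, 0.0396]
[-0.0166, 0.0513]
[-0.0257, 0.0615]
[-0.0365, 0.0702]
[-0.0485, 0.0769]
[-0.0615, 0.0816]
[-0.0751, 0.0841]
[-0.089, 0.0843]
[-0.1027, 0.0822]
[-0.1159, 0.0779]
[-0.1283, 0.0714]
[-0.1394, 0.063]
[-0.149, 0.0528]
[-0.1568, 0.0412]
[-0.1626, 0.0284]
[-0.1661, 0.0148]
[-0.1674, 0.0008]
```

Request:
{"op": "servo_tool", "data": {"targets": [{"offset":[-0.001,0.0136,0],"dr":[0,0,0]},{"offset":[-0.004,0.027,0],"dr":[0,0,0]},{"offset":[-0.0093,0.0396,0],"dr":[0,0,0]},{"offset":[-0.0166,0.0513,0],"dr":[0,0,0]},{"offset":[-0.0257,0.0615,0],"dr":[0,0,0]},{"offset":[-0.0365,0.07,0],"dr":[0,0,0]},{"offset":[-0.0485,0.077,0],"dr":[0,0,0]},{"offset":[-0.0615,0.0816,0],"dr":[0,0,0]},{"offset":[-0.075,0.084,0],"dr":[0,0,0]},{"offset":[-0.089,0.0843,0],"dr":[0,0,0]},{"offset":[-0.1027,0.0822,0],"dr":[0,0,0]},{"offset":[-0.116,0.078,0],"dr":[0,0,0]},{"offset":[-0.1283,0.0714,0],"dr":[0,0,0]},{"offset":[-0.1394,0.063,0],"dr":[0,0,0]},{"offset":[-0.149,0.0528,0],"dr":[0,0,0]},{"offset":[-0.1568,0.0412,0],"dr":[0,0,0]},{"offset":[-0.1626,0.0284,0],"dr":[0,0,0]},{"offset":[-0.166,0.0148,0],"dr":[0,0,0]},{"offset":[-0.1675,0.001,0],"dr":[0,0,0]},{"offset":[-0.1675,0.001,0],"dr":[0,0,0]}]}}

```text
time_s: 23.05
position: [0.4787, 0.0077, 0.0632]
tcp_rot: [[0.867, -0.499, -0.002], [-0.499, -0.867, 0.001], [-0.002, -0.0, -1.0]]
force: [-3.0, 3.1, 12.2]
opening: 0.216
grasp_force: 30.0
```

Request:
{"op": "servo_tool", "data": {"targets": [{"offset":[0,0,0],"dr":[0,0,0]},{"offset":[0,0,0],"dr":[0,0,0]},{"offset":[0,0,0],"dr":[0,0,0]}]}}

```text
time_s: 23.3
position: [0.4781, 0.0065, 0.0632]
tcp_rot: [[0.866, -0.5, -0.003], [-0.5, -0.866, 0.001], [-0.003, 0.0, -1.0]]
force: [-2.6, 3.5, 11.4]
opening: 0.224
grasp_force: 30.0
```

```bash
python3 arc.py 150 1; python3 - <<'E'
from h import *
from rig import bot
plan(bot,(.486,.152,.15),down(np.radians(30)))
E
```

```text
a0 150.4745674599382 r 0.08725185360269119 grip 0.2238509029310782 30.001895144410895 F [-2.6  3.5 11.4]
[0.0022, -0.0007]
off [-0.0662 -0.1299 -0.0867] dr [-6.000e-02  1.600e-01 -6.002e+01] j [-12.7  35.  110.4   0.   34.8 107.3] t 23.3
```

Request:
{"op": "servo_tool", "data": {"targets": [{"offset":[0,0,0],"dr":[0,0,0]},{"offset":[0,0,0],"dr":[0,0,0]},{"offset":[0,0,0],"dr":[0,0,0]},{"offset":[0,0,-0.03],"dr":[0,0,0]},{"offset":[0,0,-0.06],"dr":[0,0,0]},{"offset":[0,0,-0.087],"dr":[0,0,-7]},{"offset":[-0.066,-0.13,-0.087],"dr":[0,0,-75]},{"offset":[-0.066,-0.13,-0.087],"dr":[0,0,-75]},{"offset":[-0.066,-0.13,-0.087],"dr":[0,0,-75]},{"offset":[-0.066,-0.13,-0.087],"dr":[0,0,-75]},{"offset":[-0.066,-0.13,-0.087],"dr":[0,0,-75]},{"offset":[-0.066,-0.13,-0.087],"dr":[0,0,-75]},{"offset":[-0.066,-0.13,-0.087],"dr":[0,0,-75]},{"offset":[-0.066,-0.13,-0.087],"dr":[0,0,-75]},{"offset":[-0.066,-0.13,-0.087],"dr":[0,0,-75]},{"offset":[-0.066,-0.13,-0.087],"dr":[0,0,-75]},{"offset":[-0.066,-0.13,-0.087],"dr":[0,0,-75]}], "gripper": -1}}

```text
time_s: 24.72
position: [0.4875, 0.1511, 0.1491]
tcp_rot: [[0.707, 0.708, -0.001], [0.708, -0.707, -0.0], [-0.001, -0.0, -1.0]]
force: [0.2, 0.2, -0.5]
opening: 0.999
grasp_force: 0.0
```

Request:
{"op": "servo_tool", "data": {"targets": [{"offset":[0,0,0],"dr":[0,0,-75]},{"offset":[0,0,0],"dr":[0,0,-75]},{"offset":[0,0,0],"dr":[0,0,-75]},{"offset":[0,0,0],"dr":[0,0,-75]},{"offset":[0,0,0],"dr":[0,0,-75]},{"offset":[0,0,0],"dr":[0,0,-75]},{"offset":[0,0,0],"dr":[0,0,-75]},{"offset":[0,0,0],"dr":[0,0,-75]},{"offset":[0,0,0],"dr":[0,0,-75]},{"offset":[0,0,0],"dr":[0,0,-75]},{"offset":[0,0,0],"dr":[0,0,-75]},{"offset":[0,0,0],"dr":[0,0,-75]},{"offset":[0,0,0],"dr":[0,0,-75]}]}}

```text
time_s: 25.8
position: [0.4876, 0.1513, 0.1493]
tcp_rot: [[-0.497, 0.868, -0.0], [0.868, 0.497, -0.0], [0.0, -0.0, -1.0]]
force: [-0.1, 0.2, -0.1]
opening: 0.999
grasp_force: 0.0
```

```bash
python3 - <<'E'
from h import *
from rig import bot,viewer
c=viewer.capture("wrist");pickle.dump(c,open("g.pkl","wb"));im=c["color"][...,::-1].copy()
a=np.radians(30);u=np.array([np.cos(a),np.sin(a)]);v=np.array([-u[1],u[0]])
for z in(.028,0):
    q=np.array([[*(np.array([.486,.152])+i*.022*u+j*.025*v),z] for i,j in((1,1),(1,-1),(-1,-1),(-1,1))])
    cv2.polylines(im,[proj(c,q).astype(np.int32)],True,(0,0,255) if z else (0,255,0),1)
plan(bot,(.486,.152,.005),down(np.radians(120)))
cv2.imwrite("pics/g.png",im)
E
```

```text
off [ 0.0014 -0.0011  0.1444] dr [-0.02 -0.   -0.17] j [  4.7  27.7 102.6  -0.   49.8 -25.1] t 25.9
```

View pics/g.png

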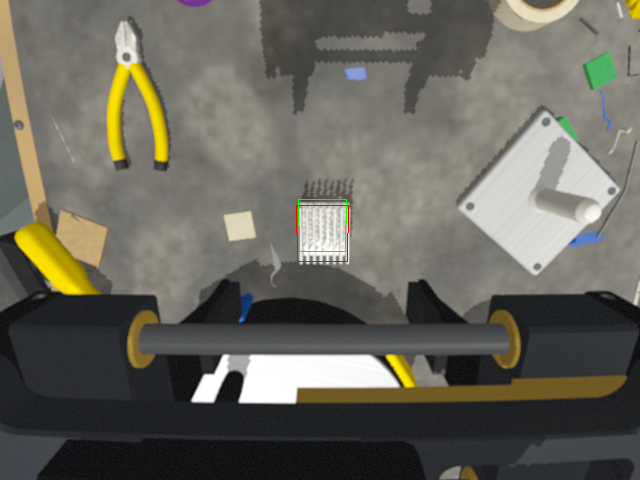

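The overlay matches the heat sink at (323,231). I'll grasp it across its 44 mm side.

Request:
{"op": "servo_tool", "data": {"targets": [{"offset":[0.001,-0.001,0.04],"dr":[0,0,0]},{"offset":[0.001,-0.001,0.08],"dr":[0,0,0]},{"offset":[0.001,-0.001,0.115],"dr":[0,0,0]},{"offset":[0.001,-0.001,0.135],"dr":[0,0,0]},{"offset":[0.001,-0.001,0.144],"dr":[0,0,0]},{"offset":[0.001,-0.001,0.144],"dr":[0,0,0]}]}}

```text
time_s: 26.35
position: [0.4851, 0.1517, 0.0036]
tcp_rot: [[-0.499, 0.867, -0.004], [0.867, 0.499, -0.0], [0.002, -0.004, -1.0]]
force: [0.4, -0.5, 0.7]
opening: 1.003
grasp_force: 0.0
```

Request:
{"op": "servo_tool", "data": {"targets": [{"offset":[0,0,0],"dr":[0,0,0]},{"offset":[0,0,0],"dr":[0,0,0]},{"offset":[0,0,0],"dr":[0,0,0]},{"offset":[0,0,0],"dr":[0,0,0]},{"offset":[0,0,0],"dr":[0,0,0]},{"offset":[0,0,0],"dr":[0,0,0]},{"offset":[0,0,0],"dr":[0,0,0]},{"offset":[0,0,0],"dr":[0,0,0]},{"offset":[0,0,0],"dr":[0,0,0]},{"offset":[0,0,0],"dr":[0,0,0]},{"offset":[0,0,0],"dr":[0,0,0]},{"offset":[0,0,0],"dr":[0,0,0]}], "gripper": 1}}

```text
time_s: 27.35
position: [0.4867, 0.152, 0.0059]
tcp_rot: [[-0.5, 0.866, 0.001], [0.866, 0.5, 0.0], [-0.0, 0.001, -1.0]]
force: [-0.6, 1.0, 5.4]
opening: 0.494
grasp_force: 30.0
```

```bash
python3 - <<'E'
from h import *
from rig import bot
print(bot.read_state()["opening"])
a=np.radians(-30)
plan(bot,(.554+.082*np.cos(a),-.0365+.082*np.sin(a),.165),down(np.radians(150)))
E
```

```text
0.49413141514605907
off [-0.2679  0.0053 -0.1591] dr [ 4.000e-02  3.000e-02 -3.001e+01] j [  4.8  42.6 107.1   0.   30.3 -25.2] t 27.4
```

Request:
{"op": "servo_tool", "data": {"targets": [{"offset":[0,0,-0.04],"dr":[0,0,0]},{"offset":[0,0,-0.08],"dr":[0,0,0]},{"offset":[0,0,-0.12],"dr":[0,0,0]},{"offset":[-0.268,0.005,-0.13],"dr":[0,0,-30]},{"offset":[-0.268,0.005,-0.13],"dr":[0,0,-30]},{"offset":[-0.268,0.005,-0.13],"dr":[0,0,-30]},{"offset":[-0.268,0.005,-0.13],"dr":[0,0,-30]},{"offset":[-0.268,0.005,-0.13],"dr":[0,0,-30]},{"offset":[-0.268,0.005,-0.13],"dr":[0,0,-30]},{"offset":[-0.268,0.005,-0.13],"dr":[0,0,-30]},{"offset":[-0.268,0.005,-0.13],"dr":[0,0,-30]},{"offset":[-0.268,0.005,-0.13],"dr":[0,0,-30]},{"offset":[-0.268,0.005,-0.13],"dr":[0,0,-30]}]}}

```text
time_s: 28.43
position: [0.6229, -0.0769, 0.1344]
tcp_rot: [[-0.866, 0.5, -0.004], [0.5, 0.866, 0.002], [0.004, -0.0, -1.0]]
force: [-0.7, 0.9, -2.1]
opening: 0.494
grasp_force: 30.0
```

```bash
python3 - <<'E'
from h import *
from rig import bot,viewer
a=np.radians(-30)
plan(bot,(.554+.082*np.cos(a),-.0365+.082*np.sin(a),.016),down(np.radians(150)))
c=viewer.capture("wrist");cv2.imwrite("pics/i.png",c["color"][...,::-1])
E
```

```text
off [-0.0026  0.0006  0.1183] dr [-0.03 -0.23 -0.03] j [-17.2  36.5  86.    0.   57.7 -77.2] t 28.4
```

View pics/i.png

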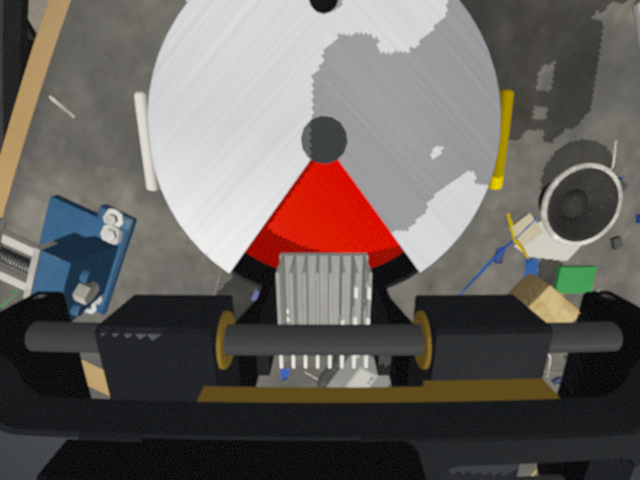

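The opening is centred over red and the heat sink is aligned with it. I'll lower and release, then go to the knob.

Request:
{"op": "servo_tool", "data": {"targets": [{"offset":[0,0.0005,0.03],"dr":[0,0,0]},{"offset":[0,0.0005,0.06],"dr":[0,0,0]},{"offset":[0,0.0005,0.09],"dr":[0,0,0]},{"offset":[0,0.0005,0.108],"dr":[0,0,0]},{"offset":[0,0.0005,0.118],"dr":[0,0,0]},{"offset":[0,0.0005,0.118],"dr":[0,0,0]},{"offset":[0,0.0005,0.118],"dr":[0,0,0]}]}}

```text
time_s: 29.07
position: [0.6246, -0.0763, 0.0177]
tcp_rot: [[-0.867, 0.499, -0.001], [0.499, 0.867, 0.0], [0.001, -0.0, -1.0]]
force: [-0.2, 0.5, -0.7]
opening: 0.492
grasp_force: 30.0
```

Request:
{"op": "servo_tool", "data": {"targets": [{"offset":[0,0,0],"dr":[0,0,0]},{"offset":[0,0,0],"dr":[0,0,0]},{"offset":[0,0,0],"dr":[0,0,0]},{"offset":[0,0,0],"dr":[0,0,0]},{"offset":[0,0,0],"dr":[0,0,0]},{"offset":[0,0,-0.03],"dr":[0,0,0]},{"offset":[0,0,-0.07],"dr":[0,0,0]},{"offset":[0,0,-0.115],"dr":[0,0,0]},{"offset":[0,0,-0.115],"dr":[0,0,0]},{"offset":[0,0,-0.115],"dr":[0,0,0]}], "gripper": -0.3}}

```text
time_s: 29.9
position: [0.6274, -0.0781, 0.1366]
tcp_rot: [[-0.866, 0.5, 0.008], [0.5, 0.866, -0.003], [-0.008, 0.002, -1.0]]
force: [0.2, 0.3, -0.9]
opening: 0.654
grasp_force: 0.0
```

```bash
python3 - <<'E'
from h import *
from rig import bot,viewer
plan(bot,(.4795,.0065,.068),down(np.radians(150)))
c=viewer.capture("wrist");cv2.imwrite("pics/j.png",c["color"][...,::-1])
h=cv2.cvtColor(c["color"],cv2.COLOR_RGB2HSV)
m=((h[...,0]<8)|(h[...,0]>172))&(h[...,1]>150); print("red px",m[150:300].sum()); g=(h[...,1]<60)&(h[...,2]>70); print("grey in slot",g[200:285,285:365].mean())
E
```

```text
off [ 0.171  -0.0008  0.0672] dr [ 0.11  0.47 -0.01] j [-17.2  36.4  85.8   0.   57.3 -77.2] t 29.9
red px 8591
grey in slot 0.4775
```

Request:
{"op": "servo_tool", "data": {"targets": [{"offset":[0.169,-0.001,0],"dr":[0,0,0]},{"offset":[0.169,-0.001,0],"dr":[0,0,0]},{"offset":[0.169,-0.001,0],"dr":[0,0,0]},{"offset":[0.169,-0.001,0],"dr":[0,0,0]},{"offset":[0.169,-0.001,0],"dr":[0,0,0]},{"offset":[0.169,-0.001,0],"dr":[0,0,0]},{"offset":[0.169,-0.001,0.02],"dr":[0,0,0]},{"offset":[0.169,-0.001,0.045],"dr":[0,0,0]},{"offset":[0.169,-0.001,0.066],"dr":[0,0,0]},{"offset":[0.169,-0.001,0.066],"dr":[0,0,0]},{"offset":[0.169,-0.001,0.066],"dr":[0,0,0]}]}}

```text
time_s: 30.87
position: [0.4781, 0.006, 0.0651]
tcp_rot: [[-0.866, 0.501, -0.003], [0.501, 0.866, 0.001], [0.003, -0.001, -1.0]]
force: [-0.1, -0.3, 1.6]
opening: 0.648
grasp_force: 0.0
```

Request:
{"op": "servo_tool", "data": {"targets": [{"offset":[0,0,0],"dr":[0,0,0]},{"offset":[0,0,0],"dr":[0,0,0]},{"offset":[0,0,0],"dr":[0,0,0]},{"offset":[0,0,0],"dr":[0,0,0]},{"offset":[0,0,0],"dr":[0,0,0]},{"offset":[0,0,0],"dr":[0,0,0]},{"offset":[0,0,0],"dr":[0,0,0]},{"offset":[0,0,0],"dr":[0,0,0]},{"offset":[0,0,0],"dr":[0,0,0]},{"offset":[0,0,0],"dr":[0,0,0]},{"offset":[0,0,0],"dr":[0,0,0]},{"offset":[0,0,0],"dr":[0,0,0]}], "gripper": 1}}

```text
time_s: 31.87
position: [0.4782, 0.0064, 0.0669]
tcp_rot: [[-0.866, 0.5, 0.001], [0.5, 0.866, -0.0], [-0.001, 0.0, -1.0]]
force: [-0.3, 1.3, 5.3]
opening: 0.219
grasp_force: 30.0
```

```bash
python3 arc.py 60 14
```

```text
a0 150.50303108105018 r 0.08708469561989703 grip 0.2194345398425433 30.001079397261492 F [-0.3  1.3  5.3]
[-0.0006, 0.0098]
[-0.0023, 0.0194]
[-0.0051, 0.0288]
[-0.0089, 0.0378]
[-0.0137, 0.0463]
[-0.0194, 0.0542]
[-0.026, 0.0613]
[-0.0333, 0.0677]
[-0.0412, 0.0732]
[-0.0497, 0.0778]
[-0.0587, 0.0814]
[-0.068, 0.0839]
[-0.0775, 0.0854]
[-0.0871, 0.0858]
```

Request:
{"op": "servo_tool", "data": {"targets": [{"offset":[-0.0005,0.01,0],"dr":[0,0,0]},{"offset":[-0.002,0.0195,0],"dr":[0,0,0]},{"offset":[-0.0047,0.029,0],"dr":[0,0,0]},{"offset":[-0.0083,0.038,0],"dr":[0,0,0]},{"offset":[-0.013,0.0463,0],"dr":[0,0,0]},{"offset":[-0.0185,0.0542,0],"dr":[0,0,0]},{"offset":[-0.025,0.0613,0],"dr":[0,0,0]},{"offset":[-0.032,0.0677,0],"dr":[0,0,0]},{"offset":[-0.04,0.0732,0],"dr":[0,0,0]},{"offset":[-0.0483,0.0778,0],"dr":[0,0,0]},{"offset":[-0.057,0.0814,0],"dr":[0,0,0]},{"offset":[-0.066,0.084,0],"dr":[0,0,0]},{"offset":[-0.0755,0.0855,0],"dr":[0,0,0]},{"offset":[-0.085,0.086,0],"dr":[0,0,0]},{"offset":[-0.085,0.086,0],"dr":[0,0,0]},{"offset":[-0.085,0.086,0],"dr":[0,0,0]},{"offset":[-0.085,0.086,0],"dr":[0,0,0]}]}}

```text
time_s: 33.28
position: [0.5953, 0.0373, 0.0669]
tcp_rot: [[-0.866, 0.5, 0.001], [0.5, 0.866, -0.002], [-0.002, -0.001, -1.0]]
force: [-1.3, -3.6, 5.3]
opening: 0.223
grasp_force: 30.0
```

Request:
{"op": "servo_tool", "data": {"targets": [{"offset":[0,0,0],"dr":[0,0,0]},{"offset":[0,0,0],"dr":[0,0,0]},{"offset":[0,0,0],"dr":[0,0,0]},{"offset":[0,0,-0.03],"dr":[0,0,0]},{"offset":[0,0,-0.06],"dr":[0,0,0]},{"offset":[0,0,-0.1],"dr":[0,0,0]},{"offset":[0,0,-0.13],"dr":[0,0,0]},{"offset":[0,0,-0.13],"dr":[0,0,0]},{"offset":[0,0,-0.13],"dr":[0,0,0]}], "gripper": -1}}

```text
time_s: 34.03
position: [0.5957, 0.0387, 0.1984]
tcp_rot: [[-0.866, 0.5, 0.004], [0.5, 0.866, -0.0], [-0.004, 0.002, -1.0]]
force: [-0.4, 0.2, -0.7]
opening: 0.816
grasp_force: 0.0
```

Closed. Before the cup, I'll fit its pose from the silhouettes and check the cover angle.

```bash
cat > cup.py <<'E'
from h import *
from scipy.optimize import minimize
def fit(views,x0):
    def hull(c,p):
        a=p[2];u=np.array([np.cos(a),np.sin(a)]);v=np.array([-u[1],u[0]])
        X=[[*(p[:2]+i*.045*u+j*.029*v),z] for i in(1,-1) for j in(1,-1) for z in(0,.058)]
        m=np.zeros((960,1280),np.uint8);cv2.fillConvexPoly(m,cv2.convexHull((proj(c,X)*2).astype(np.float32)).astype(np.int32),1);return m
    def f(p): return sum(1-(hull(c,p)&m).sum()/(hull(c,p)|m).sum() for c,m in views)
    r=minimize(f,x0,method="Nelder-Mead",options=dict(initial_simplex=[x0,[x0[0]+.01,*x0[1:]],[x0[0],x0[1]+.01,x0[2]],[*x0[:2],x0[2]+.1]]));return r.x,r.fun
up=lambda m:cv2.resize(m,None,fx=2,fy=2,interpolation=0)
E
python3 - <<'E'
from cup import *
from rig import bot,viewer
d=pickle.load(open("c0.pkl","rb"))
s=bot.read_state()
V=[]
for n,box in(("top",(180,230,260,290)),("scene",(235,310,305,395))):
    c=d[n];V.append((c,up(mask(c,(4,130,50),(22,255,255),box))))
for v in([V[0]],[V[1]],V):
    x,f=fit(v,[.39,.385,np.radians(111)]);print(x[:2].round(4),np.degrees(x[2]),f)
cs=viewer.capture("wrist");print("cam in tool",s["tcp_rot"].T@(-np.array(cs["R"]).T@cs["t"]-s["position"]))
c=viewer.capture("top");m=mask(c,(0,0,0),(180,255,50),(375,140,456,235));print("knob top px",m.sum(),cen(m),unproj(c,cen(m),.09))
cv2.imwrite("pics/k.png",c["color"][...,::-1])
E
```

```text
[0.3908 0.3854] 110.95873639623692 0.030155838899008303
[0.3905 0.3864] 112.04941426104108 0.029476615991644417
[0.3904 0.3854] 111.63876118002204 0.0671973222040072
cam in tool [ 0.07938591 -0.00049784 -0.16171612]
knob top px 1023 [421.37438905 153.82697947] [[ 0.6377019  -0.04382301  0.09      ]]
```

```bash
cat > cpose.py <<'E'
from h import *
psi=np.radians(111.5);M=np.array([np.cos(psi),np.sin(psi),0])
Rg=down(psi)@Ro.from_euler('y',45,degrees=True).as_matrix()
G=np.array([.3905,.3857,.032])-.02*M
TG=G+.0187*Rg[:,2]
E
python3 - <<'E'
from cpose import *
from rig import bot
print(Rg.round(2),TG)
plan(bot,TG-.12*Rg[:,2],Rg)
E
```

```text
[[-0.26  0.93 -0.26]
 [ 0.66  0.37  0.66]
 [ 0.71  0.   -0.71]] [0.39298382 0.37939446 0.0187771 ]
off [0.2773 0.142  0.0924] dr [-15.19  43.14  36.43] j [ -7.   29.8  88.1   0.   62.3 -67. ] t 34.1
```

Request:
{"op": "servo_tool", "data": {"targets": [{"offset":[0.277,0.142,0.092],"dr":[-15.2,43.1,36.4]},{"offset":[0.277,0.142,0.092],"dr":[-15.2,43.1,36.4]},{"offset":[0.277,0.142,0.092],"dr":[-15.2,43.1,36.4]},{"offset":[0.277,0.142,0.092],"dr":[-15.2,43.1,36.4]},{"offset":[0.277,0.142,0.092],"dr":[-15.2,43.1,36.4]},{"offset":[0.277,0.142,0.092],"dr":[-15.2,43.1,36.4]},{"offset":[0.277,0.142,0.092],"dr":[-15.2,43.1,36.4]},{"offset":[0.277,0.142,0.092],"dr":[-15.2,43.1,36.4]},{"offset":[0.277,0.142,0.092],"dr":[-15.2,43.1,36.4]},{"offset":[0.277,0.142,0.092],"dr":[-15.2,43.1,36.4]},{"offset":[0.277,0.142,0.092],"dr":[-15.2,43.1,36.4]},{"offset":[0.277,0.142,0.092],"dr":[-15.2,43.1,36.4]},{"offset":[0.277,0.142,0.092],"dr":[-15.2,43.1,36.4]},{"offset":[0.277,0.142,0.092],"dr":[-15.2,43.1,36.4]}], "gripper": -1}}

```text
time_s: 35.3
position: [0.4271, 0.2995, 0.1051]
tcp_rot: [[-0.263, 0.93, -0.255], [0.659, 0.366, 0.657], [0.705, 0.005, -0.71]]
force: [-0.1, 0.8, 0.7]
opening: 0.999
grasp_force: 0.0
```

```bash
python3 - <<'E'
from cpose import *
from cup import *
from rig import bot,viewer
plan(bot,TG,Rg)
c=viewer.capture("top");cv2.imwrite("pics/l_top.png",c["color"][...,::-1]);pickle.dump(c,open("l.pkl","wb"))
w=viewer.capture("wrist");m=mask(w,(4,130,50),(22,255,255),(0,0,640,480));x,f=fit([(w,up(m))],[.3905,.3857,psi]);print(x[:2],np.degrees(x[2]),f,m.sum());cv2.imwrite("pics/l_wrist.png",w["color"][...,::-1])
m=mask(c,(0,0,0),(180,255,50),(385,145,430,192));print("knob",m.sum(),cen(m),unproj(c,cen(m),.095),proj(c,[.5965,.0371,.098]))
hh=cv2.cvtColor(c["color"],cv2.COLOR_RGB2HSV)
E
```

```text
off [ 0.0008 -0.0029  0.1225] dr [0.22 0.2  0.21] j [ -1.4  41.6 106.2  47.   62.9 -56.9] t 35.3
[0.39320071 0.38455404] 111.27407701519958 0.012328980908286935 9522
knob 25 [386.04 171.68] [[0.59447748 0.03364255 0.095     ]] [[384.62757662 170.43659548]]
```

Request:
{"op": "servo_tool", "data": {"targets": [{"offset":[0.001,-0.0015,0.035],"dr":[0.2,0.2,0.2]},{"offset":[0.001,-0.0015,0.07],"dr":[0.2,0.2,0.2]},{"offset":[0.001,-0.0015,0.1],"dr":[0.2,0.2,0.2]},{"offset":[0.001,-0.0015,0.115],"dr":[0.2,0.2,0.2]},{"offset":[0.001,-0.0015,0.122],"dr":[0.2,0.2,0.2]},{"offset":[0.001,-0.0015,0.122],"dr":[0.2,0.2,0.2]}]}}

```text
time_s: 35.9
position: [0.3918, 0.3808, 0.0182]
tcp_rot: [[-0.258, 0.93, -0.263], [0.657, 0.368, 0.658], [0.708, -0.004, -0.706]]
force: [0.1, -0.1, 0.0]
opening: 0.999
grasp_force: 0.0
```

Request:
{"op": "servo_tool", "data": {"targets": [{"offset":[0,0,0],"dr":[0,0,0]},{"offset":[0,0,0],"dr":[0,0,0]},{"offset":[0,0,0],"dr":[0,0,0]},{"offset":[0,0,0],"dr":[0,0,0]},{"offset":[0,0,0],"dr":[0,0,0]},{"offset":[0,0,0],"dr":[0,0,0]},{"offset":[0,0,0],"dr":[0,0,0]},{"offset":[0,0,0],"dr":[0,0,0]},{"offset":[0,0,0],"dr":[0,0,0]}], "gripper": 1}}

```text
time_s: 36.65
position: [0.3936, 0.3799, 0.0193]
tcp_rot: [[-0.258, 0.931, -0.26], [0.657, 0.366, 0.659], [0.708, -0.001, -0.706]]
force: [2.7, -4.2, 5.9]
opening: 0.663
grasp_force: 30.0
```

```bash
cat >> cpose.py <<'E'
S=np.array([.6445,.277])
def place(h,phi=-20,xy=S,cupoff=None):
    """cup inverted with rim h above the bench: TCP pose, from the grasp-time cup-in-tool pose saved in rel.npy"""
    Rc,tc=np.load("rel.npy")[:, :3],np.load("rel.npy")[:,3]   # cup in tool
    a=np.radians(phi)  # tool horizontal heading
    Rp=down(a+np.pi)@Ro.from_euler('y',-45,degrees=True).as_matrix()
    # make cup x exactly down
    cx=Rp@Rc[:,0]; ax=np.cross(cx,[0,0,-1]); 
    Rp=Ro.from_rotvec(ax).as_matrix()@Rp
    return np.array([*xy,h+.045])-Rp@tc, Rp
E
python3 - <<'E'
from cpose import *
from rig import bot
s=bot.read_state();R=s["tcp_rot"];p=s["position"];print(s["opening"],s["grasp_force"],p,s["force"])
# cup pose: axis horizontal along psi (perp. to pads), cup centred between pads laterally, along-axis by fit, z=.029
c0=np.array([.392,.385,.029]);y=R[:,1]
c0=c0+y*((p-c0)@y)
ps=np.arctan2(-y[0],y[1]); ps=np.arctan2(y[0],-y[1]) if np.cos(ps-psi)<0 else ps
cr=np.array([[np.cos(ps),-np.sin(ps),0],[np.sin(ps),np.cos(ps),0],[0,0,1]])
print(np.degrees(ps),c0); np.save("rel.npy",np.c_[R.T@cr,R.T@(c0-p)]);print(np.load("rel.npy").round(3))
P,Rp=place(.12);print(P,Rp.round(2))
E
```

```text
0.6634733865013287 29.981630652328022 [0.39356766 0.37993264 0.01934622] [ 2.69520428 -4.17407948  5.89165719]
111.46503546734873 [0.39163958 0.38485828 0.02900033]
[[ 0.706 -0.001  0.708  0.011]
 [-0.    -1.    -0.001 -0.   ]
 [ 0.708  0.001 -0.706 -0.003]]
[0.65357189 0.2736981  0.17028956] [[-0.67  0.34  0.66]
 [ 0.24  0.94 -0.24]
 [-0.71 -0.   -0.71]]
```

Request:
{"op": "servo_tool", "data": {"targets": [{"offset":[0.02,0,-0.02],"dr":[0,0,0]},{"offset":[0.045,0,-0.045],"dr":[0,0,0]},{"offset":[0.07,0,-0.07],"dr":[0,0,0]},{"offset":[0.1,0,-0.1],"dr":[0,0,0]},{"offset":[0.1,0,-0.1],"dr":[0,0,0]},{"offset":[0.1,0,-0.1],"dr":[0,0,0]}]}}

```text
time_s: 37.15
position: [0.3939, 0.3802, 0.1619]
tcp_rot: [[-0.262, 0.93, -0.258], [0.657, 0.367, 0.658], [0.707, 0.003, -0.707]]
force: [0.7, -0.1, -1.3]
opening: 0.665
grasp_force: 30.0
```

```bash
python3 - <<'E'
from cpose import *
from rig import bot
for phi in(-45,-20): plan(bot,*place(.12,phi))
P,Rp=place(.12,-20); plan(bot,[.50,.32,.20],Ro.from_euler('z',-0).as_matrix()@down(np.radians(135)))
E
```

```text
off [-0.1338  0.1991 -0.1447] dr [  0.19 -88.48 -26.  ] j [  8.1  35.1 106.3  50.4  63.2 -47.4] t 37.1
off [-0.132   0.2024 -0.143 ] dr [  0.2  -83.94 -53.49] j [  8.1  35.1 106.3  50.4  63.2 -47.4] t 37.1
off [-0.0404  0.0767 -0.0939] dr [  9.35 -44.3  -22.15] j [  8.1  35.1 106.3  50.4  63.2 -47.4] t 37.1
```

Request:
{"op": "servo_tool", "data": {"targets": [{"offset":[-0.04,0.077,-0.094],"dr":[9.4,-44.3,-22.2]},{"offset":[-0.04,0.077,-0.094],"dr":[9.4,-44.3,-22.2]},{"offset":[-0.04,0.077,-0.094],"dr":[9.4,-44.3,-22.2]},{"offset":[-0.04,0.077,-0.094],"dr":[9.4,-44.3,-22.2]},{"offset":[-0.04,0.077,-0.094],"dr":[9.4,-44.3,-22.2]},{"offset":[-0.04,0.077,-0.094],"dr":[9.4,-44.3,-22.2]},{"offset":[-0.04,0.077,-0.094],"dr":[9.4,-44.3,-22.2]},{"offset":[-0.04,0.077,-0.094],"dr":[9.4,-44.3,-22.2]},{"offset":[-0.04,0.077,-0.094],"dr":[9.4,-44.3,-22.2]},{"offset":[-0.04,0.077,-0.094],"dr":[9.4,-44.3,-22.2]}]}}

```text
time_s: 37.98
position: [0.4988, 0.3197, 0.1963]
tcp_rot: [[-0.707, 0.707, -0.01], [0.707, 0.707, -0.0], [0.007, -0.007, -1.0]]
force: [-0.6, -1.0, -1.2]
opening: 0.666
grasp_force: 30.0
```

```bash
python3 - <<'E'
from cpose import *
from rig import bot
for phi in(-45,-20): plan(bot,*place(.12,phi))
E
```

```text
off [-0.143   0.0731  0.0245] dr [ -0.4  -45.31   0.14] j [ 21.7  29.7  88.1   0.2  62.8 -23.3] t 38.0
off [-0.1421  0.0771  0.0245] dr [-10.11 -44.66 -23.61] j [ 21.7  29.7  88.1   0.2  62.8 -23.3] t 38.0
```

Request:
{"op": "servo_tool", "data": {"targets": [{"offset":[-0.142,0.077,0.0245],"dr":[-10.1,-44.7,-23.6]},{"offset":[-0.142,0.077,0.0245],"dr":[-10.1,-44.7,-23.6]},{"offset":[-0.142,0.077,0.0245],"dr":[-10.1,-44.7,-23.6]},{"offset":[-0.142,0.077,0.0245],"dr":[-10.1,-44.7,-23.6]},{"offset":[-0.142,0.077,0.0245],"dr":[-10.1,-44.7,-23.6]},{"offset":[-0.142,0.077,0.0245],"dr":[-10.1,-44.7,-23.6]},{"offset":[-0.142,0.077,0.0245],"dr":[-10.1,-44.7,-23.6]},{"offset":[-0.142,0.077,0.0245],"dr":[-10.1,-44.7,-23.6]},{"offset":[-0.142,0.077,0.0245],"dr":[-10.1,-44.7,-23.6]},{"offset":[-0.142,0.077,0.0245],"dr":[-10.1,-44.7,-23.6]},{"offset":[-0.142,0.077,0.0245],"dr":[-10.1,-44.7,-23.6]},{"offset":[-0.142,0.077,0.0245],"dr":[-10.1,-44.7,-23.6]}]}}

```text
time_s: 38.98
position: [0.6554, 0.2728, 0.1726]
tcp_rot: [[-0.662, 0.345, 0.666], [0.244, 0.939, -0.243], [-0.709, 0.002, -0.705]]
force: [0.1, 0.4, -0.6]
opening: 0.665
grasp_force: 30.0
```

```bash
python3 - <<'E'
from cpose import *
from rig import bot,viewer
plan(bot,*place(.12,-20));plan(bot,*place(.0105,-20))
a=viewer.capture("scene");b=viewer.capture("top")
# predicted cup box overlay in scene
s=bot.read_state();Rr=np.load("rel.npy");Rc=s["tcp_rot"]@Rr[:,:3];tc=s["position"]+s["tcp_rot"]@Rr[:,3]
print("cup axis",Rc[:,0].round(3),"centre",tc.round(4))
ims=[]
for c,box in((a,(120,130,320,330)),(b,(200,60,400,260))):
    im=c["color"][...,::-1].copy()
    X=np.array([tc+Rc@np.array([i*.045,j*.029,k*.029]) for i in(1,-1) for j,k in((1,1),(1,-1),(-1,-1),(-1,1))])
    q=proj(c,X).astype(np.int32)
    for o in(0,4): cv2.polylines(im,[q[o:o+4]],True,(0,255,0) if o else (255,0,255),1)
    t=proj(c,[*S,.075])[0];cv2.circle(im,(int(t[0]),int(t[1])),2,(255,255,0),-1)
    ims.append(cv2.resize(im[box[1]:box[3],box[0]:box[2]],(400,400)))
cv2.imwrite("pics/m.png",np.hstack(ims))
E
```

```text
off [0.0031 0.0002 0.0002] dr [-0.05  0.23 -0.18] j [ 26.3  37.3  96.7 -71.8  32.7  15.3] t 39.0
off [0.0807 0.     0.0774] dr [-0.05  0.23 -0.18] j [ 26.3  37.3  96.7 -71.8  32.7  15.3] t 39.0
cup axis [ 0.005  0.    -1.   ] centre [0.6464 0.2767 0.1678]
```

View pics/m.png

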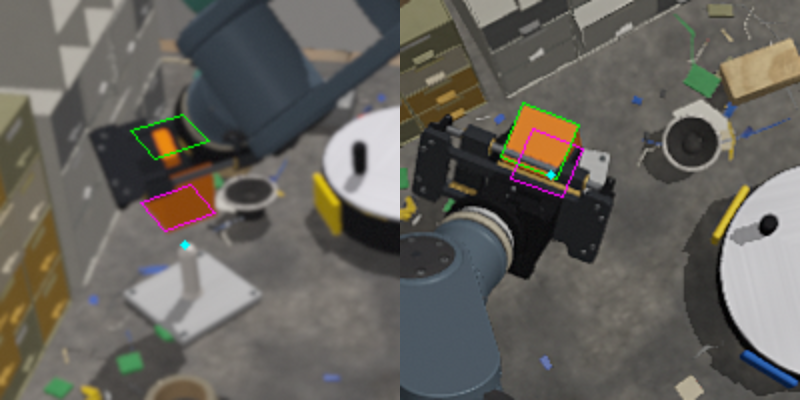

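Both overlays match: the cup is inverted above the peg (scene crop, peg tip at (190,247)). I'll lower it.

Request:
{"op": "servo_tool", "data": {"targets": [{"offset":[0.011,0,0.008],"dr":[0,0.2,-0.2]},{"offset":[0.021,0,0.018],"dr":[0,0.2,-0.2]},{"offset":[0.033,0,0.03],"dr":[0,0.2,-0.2]},{"offset":[0.045,0,0.042],"dr":[0,0.2,-0.2]},{"offset":[0.057,0,0.054],"dr":[0,0.2,-0.2]},{"offset":[0.067,0,0.064],"dr":[0,0.2,-0.2]},{"offset":[0.074,0,0.071],"dr":[0,0.2,-0.2]},{"offset":[0.0785,0,0.0755],"dr":[0,0.2,-0.2]},{"offset":[0.0785,0,0.0755],"dr":[0,0.2,-0.2]},{"offset":[0.0785,0,0.0755],"dr":[0,0.2,-0.2]},{"offset":[0.0785,0,0.0755],"dr":[0,0.2,-0.2]}]}}

```text
time_s: 40.0
position: [0.6592, 0.2847, 0.0741]
tcp_rot: [[-0.68, 0.351, 0.644], [0.245, 0.936, -0.252], [-0.691, -0.014, -0.722]]
force: [0.2, -0.1, -0.2]
opening: 0.663
grasp_force: 30.0
```

```bash
python3 - <<'E'
from cpose import *
from rig import bot
plan(bot,*place(.0105,-20)); print(bot.read_state()["force"])
E
```

```text
off [ 0.0103 -0.0121  0.0087] dr [-0.94 -1.18  0.15] j [ 27.1  47.   95.7 -81.9  31.5  28.7] t 40.0
[ 0.23774305 -0.10855399 -0.16448611]
```

The j4 limit (-82°) blocked the descent. I'll lift, yaw the hand to a heading of -33° and come down again.

```bash
python3 - <<'E'
from cpose import *
from rig import bot
s=bot.read_state();Rr=np.load("rel.npy");print("cup c",s["position"]+s["tcp_rot"]@Rr[:,3])
plan(bot,*place(.06,-20)); plan(bot,*place(.12,-20));plan(bot,*place(.12,-33,S-[.003,.003]))
E
```

```text
cup c [0.65005039 0.28802945 0.06896151]
off [-0.0239 -0.0127 -0.0271] dr [-0.94 -1.18  0.15] j [ 27.1  47.   95.7 -81.9  31.5  28.7] t 40.0
off [-0.0654 -0.0136 -0.0704] dr [-0.94 -1.18  0.15] j [ 27.1  47.   95.7 -81.9  31.5  28.7] t 40.0
off [-0.0639 -0.0196 -0.0717] dr [ 8.15 -1.08  9.45] j [ 27.1  47.   95.7 -81.9  31.5  28.7] t 40.0
```

Request:
{"op": "servo_tool", "data": {"targets": [{"offset":[-0.015,-0.004,-0.015],"dr":[0,0,0]},{"offset":[-0.03,-0.004,-0.03],"dr":[0,0,0]},{"offset":[-0.05,-0.004,-0.05],"dr":[0,0,0]},{"offset":[-0.068,-0.004,-0.068],"dr":[0,0,0]},{"offset":[-0.068,-0.004,-0.068],"dr":[0,0,0]},{"offset":[-0.068,-0.004,-0.068],"dr":[0,0,0]}]}}

```text
time_s: 40.5
position: [0.6609, 0.2818, 0.1727]
tcp_rot: [[-0.677, 0.351, 0.647], [0.246, 0.936, -0.25], [-0.693, -0.01, -0.721]]
force: [-0.6, -0.3, -1.0]
opening: 0.662
grasp_force: 30.0
```

```bash
python3 - <<'E'
from cpose import *
from rig import bot
plan(bot,*place(.12,-33,S-[.003,.003]))
E
```

```text
off [ 0.0061 -0.0162 -0.0023] dr [ 8.29 -0.95  9.29] j [ 26.8  37.7  94.2 -66.3  34.2   9.8] t 40.5
```

Request:
{"op": "servo_tool", "data": {"targets": [{"offset":[0.003,-0.008,-0.001],"dr":[4.1,-0.5,4.6]},{"offset":[0.006,-0.016,-0.0025],"dr":[8.3,-0.95,9.3]},{"offset":[0.006,-0.016,-0.0025],"dr":[8.3,-0.95,9.3]},{"offset":[0.006,-0.016,-0.0025],"dr":[8.3,-0.95,9.3]},{"offset":[0.006,-0.016,-0.0025],"dr":[8.3,-0.95,9.3]}]}}

```text
time_s: 40.92
position: [0.6483, 0.2683, 0.1663]
tcp_rot: [[-0.6, 0.543, 0.588], [0.382, 0.84, -0.386], [-0.703, -0.007, -0.711]]
force: [1.0, -0.2, -0.1]
opening: 0.666
grasp_force: 30.0
```

```bash
python3 - <<'E'
from cpose import *
from rig import bot
for h in(.12,.05,.0115): plan(bot,*place(h,-33,S-[.003,.003]))
E
```

```text
off [-0.0034  0.001  -0.0023] dr [-0.18 -0.21  0.36] j [ 28.9  39.7  91.2 -62.7  44.5  17. ] t 40.9
off [0.0458 0.0015 0.0474] dr [-0.18 -0.21  0.36] j [ 28.9  39.7  91.2 -62.7  44.5  17. ] t 40.9
off [0.0729 0.0018 0.0748] dr [-0.18 -0.21  0.36] j [ 28.9  39.7  91.2 -62.7  44.5  17. ] t 40.9
```

Descend to about 10 mm above the plate, then check.

Request:
{"op": "servo_tool", "data": {"targets": [{"offset":[0.008,0.001,0.009],"dr":[-0.2,-0.2,0.4]},{"offset":[0.019,0.001,0.02],"dr":[-0.2,-0.2,0.4]},{"offset":[0.031,0.001,0.032],"dr":[-0.2,-0.2,0.4]},{"offset":[0.043,0.0015,0.045],"dr":[-0.2,-0.2,0.4]},{"offset":[0.054,0.0015,0.056],"dr":[-0.2,-0.2,0.4]},{"offset":[0.065,0.0015,0.067],"dr":[-0.2,-0.2,0.4]},{"offset":[0.065,0.0015,0.067],"dr":[-0.2,-0.2,0.4]},{"offset":[0.065,0.0015,0.067],"dr":[-0.2,-0.2,0.4]},{"offset":[0.065,0.0015,0.067],"dr":[-0.2,-0.2,0.4]}]}}

```text
time_s: 41.67
position: [0.6506, 0.2687, 0.0747]
tcp_rot: [[-0.591, 0.546, 0.593], [0.388, 0.838, -0.384], [-0.707, 0.003, -0.707]]
force: [-0.4, 0.4, -0.8]
opening: 0.663
grasp_force: 30.0
```

```bash
python3 - <<'E'
from cpose import *
from rig import bot
plan(bot,*place(.0115,-33,S-[.003,.003]));plan(bot,*place(.0095,-33,S-[.003,.003]))
s=bot.read_state();Rr=np.load("rel.npy");print("cup c",s["position"]+s["tcp_rot"]@Rr[:,3],s["tcp_rot"]@Rr[:,0])
E
```

```text
off [ 0.0097 -0.0005  0.0085] dr [ 0.04  0.07 -0.2 ] j [ 28.9  48.2  92.6 -73.1  40.6  31.4] t 41.7
off [ 0.0111 -0.0005  0.0099] dr [ 0.04  0.07 -0.2 ] j [ 28.9  48.2  92.6 -73.1  40.6  31.4] t 41.7
cup c [0.64254568 0.27394329 0.06936103] [ 0.00269101  0.0017971  -0.99999476]
```

Request:
{"op": "servo_tool", "data": {"targets": [{"offset":[0.003,0,0.003],"dr":[0,0,0]},{"offset":[0.006,0,0.006],"dr":[0,0,0]},{"offset":[0.009,0,0.008],"dr":[0,0,0]},{"offset":[0.0105,0,0.0093],"dr":[0,0,0]},{"offset":[0.0105,0,0.0093],"dr":[0,0,0]},{"offset":[0.0105,0,0.0093],"dr":[0,0,0]}]}}

```text
time_s: 42.17
position: [0.6497, 0.2695, 0.0614]
tcp_rot: [[-0.59, 0.546, 0.594], [0.387, 0.838, -0.385], [-0.708, 0.003, -0.706]]
force: [-1.9, 0.5, 5.2]
opening: 0.666
grasp_force: 30.0
```

Request:
{"op": "servo_tool", "data": {"targets": [{"offset":[0,0,0],"dr":[0,0,0]},{"offset":[0,0,0],"dr":[0,0,0]},{"offset":[0,0,0],"dr":[0,0,0]},{"offset":[0,0,0],"dr":[0,0,0]},{"offset":[0,0,0],"dr":[0,0,0]},{"offset":[0,0,0],"dr":[0,0,0]},{"offset":[0,0,-0.02],"dr":[0,0,0]},{"offset":[0,0,-0.05],"dr":[0,0,0]},{"offset":[0,0,-0.09],"dr":[0,0,0]},{"offset":[0,0,-0.13],"dr":[0,0,0]},{"offset":[0,0,-0.17],"dr":[0,0,0]},{"offset":[-0.05,0,-0.2],"dr":[0,20,0]},{"offset":[-0.05,0,-0.2],"dr":[0,20,0]},{"offset":[-0.05,0,-0.2],"dr":[0,20,0]}], "gripper": -1}}

```text
time_s: 43.33
position: [0.56, 0.3295, 0.2398]
tcp_rot: [[-0.737, 0.544, 0.401], [0.48, 0.839, -0.256], [-0.476, 0.004, -0.879]]
force: [0.4, -0.8, -0.2]
opening: 0.998
grasp_force: 0.0
```

```bash
python3 - <<'E'
from cpose import *
from rig import bot,viewer
s=bot.read_state();print(s["position"],s["time_s"])
a=viewer.capture("scene");b=viewer.capture("top");pickle.dump((a,b),open("n.pkl","wb"))
C=np.array([.554,-.0365])
ims=[]
for c,box in((a,(140,150,400,345)),(b,(240,100,480,280))):
    im=cv2.resize(c["color"][...,::-1][box[1]:box[3],box[0]:box[2]],(400,300),interpolation=cv2.INTER_CUBIC)
    cen_=np.array([.6425,.274,.055])
    ims.append(im)
cv2.imwrite("pics/n.png",cv2.resize(np.hstack(ims),(800,300)))
# opening edge angles: sample cover at r=.09 in top view, z=.055
g=cv2.cvtColor(b["color"],cv2.COLOR_RGB2HSV)
for r in(.06,.08,.1):
    A=np.arange(-180,180,1.);P=proj(b,np.c_[C[0]+r*np.cos(np.radians(A)),C[1]+r*np.sin(np.radians(A)),A*0+.055])
    v=cv2.remap(g[...,2],P[:,0].astype(np.float32),P[:,1].astype(np.float32),cv2.INTER_LINEAR).ravel()
    print(r,[(int(a_),int(x)) for a_,x in zip(A,v)][5:120:4])
E
```

```text
[0.55999077 0.32949752 0.23982628] 43.3333
0.06 [(-175, 201), (-171, 200), (-167, 203), (-163, 199), (-159, 201), (-155, 204), (-151, 204), (-147, 204), (-143, 204), (-139, 204), (-135, 204), (-131, 204), (-127, 204), (-123, 205), (-119, 204), (-115, 204), (-111, 205), (-107, 204), (-103, 205), (-99, 205), (-95, 205), (-91, 207), (-87, 169), (-83, 190), (-79, 202), (-75, 204), (-71, 201), (-67, 202), (-63, 201)]
0.08 [(-175, 202), (-171, 201), (-167, 204), (-163, 200), (-159, 203), (-155, 204), (-151, 205), (-147, 205), (-143, 204), (-139, 204), (-135, 205), (-131, 204), (-127, 204), (-123, 204), (-119, 205), (-115, 206), (-111, 204), (-107, 205), (-103, 205), (-99, 205), (-95, 205), (-91, 205), (-87, 196), (-83, 209), (-79, 201), (-75, 204), (-71, 202), (-67, 201), (-63, 200)]
0.1 [(-175, 201), (-171, 202), (-167, 205), (-163, 202), (-159, 204), (-155, 204), (-151, 205), (-147, 205), (-143, 205), (-139, 205), (-135, 205), (-131, 205), (-127, 205), (-123, 205), (-119, 205), (-115, 206), (-111, 206), (-107, 206), (-103, 206), (-99, 205), (-95, 205), (-91, 206), (-87, 208), (-83, 203), (-79, 202), (-75, 204), (-71, 203), (-67, 203), (-63, 197)]
```

View pics/n.png

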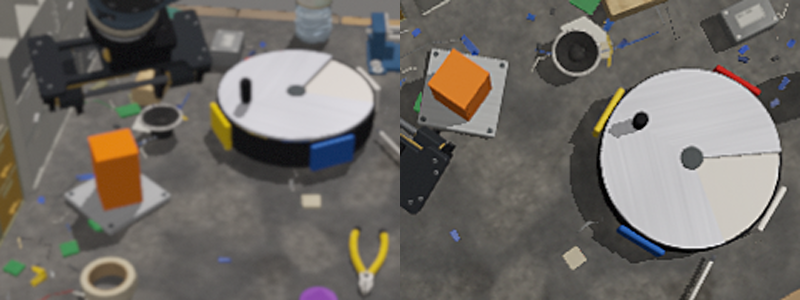

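The cup stands inverted on the plate, and the opening sits over the cream closed quarter. I'll measure how squarely.

```bash
python3 - <<'E'
from h import *
from scipy.optimize import least_squares
a,b=pickle.load(open("n.pkl","rb"));d=pickle.load(open("c0.pkl","rb"))["top"]
C=np.array([.554,-.0365])
g=cv2.cvtColor(b["color"],cv2.COLOR_RGB2HSV)[...,1]
A=np.arange(-190,-50,.5);acc=0
for r in np.arange(.06,.112,.005):
    P=proj(b,np.c_[C[0]+r*np.cos(np.radians(A)),C[1]+r*np.sin(np.radians(A)),A*0+.053]).astype(np.float32)
    acc=acc+cv2.remap(g,P[:,0],P[:,1],cv2.INTER_LINEAR).ravel().astype(float)/11
h=(acc.min()+np.percentile(acc,85))/2;on=A[acc>h];print("open edges",on.min(),on.max(),"mid",(on.min()+on.max())/2,acc.min(),acc.max())
# plate yaw: fit line of each plate's mask direction & centroid angle
for c in(d,b):
    for n,lo,hi,box,off in [("red",(0,120,80),(8,255,255),(425,130,470,165),135),("blue",(100,120,60),(125,255,255),(365,230,405,260),-45),("yellow",(20,100,80),(35,255,255),(352,148,373,182),225),("white",(0,0,150),(180,60,255),(456,208,475,242),45)]:
        m=mask(c,lo,hi,box);v,u=np.nonzero(m);w=unproj(c,np.c_[u,v],.04)[:,:2];k=w.mean(0);e=np.linalg.svd(w-k)[2][0]
        print(n,len(w),"cen-yaw",round((np.degrees(np.arctan2(*(k-C)[::-1]))-off+360)%360,1),"face-yaw",round((np.degrees(np.arctan2(e[1],e[0]))-45)%90,1))
m=mask(b,(0,0,0),(180,255,60),(370,150,400,185));p=unproj(b,cen(m),.085)[0];print("knob",m.sum(),p,np.degrees(np.arctan2(*(p[:2]-C)[::-1])))
E
```

```text
open edges -157.5 -85.0 mid -121.25 2.545454545454545 16.272727272727273
red 108 cen-yaw 194.6 face-yaw 15.7
blue 153 cen-yaw 195.0 face-yaw 15.6
yellow 142 cen-yaw 197.1 face-yaw 16.2
white 256 cen-yaw 199.9 face-yaw 33.1
red 108 cen-yaw 194.9 face-yaw 15.7
blue 146 cen-yaw 195.0 face-yaw 15.7
yellow 140 cen-yaw 197.0 face-yaw 16.0
white 131 cen-yaw 202.9 face-yaw 30.5
knob 71 [0.59497714 0.03778285 0.085     ] 61.11726285884292
```

```bash
python3 -c "
from rig import ticket;print(ticket.hand_in())"
```

```text
the job is handed in; nothing more can be done
None
```

The job is handed in, at about 43 s of the 210 s allowed: the flux tin went into yellow, the one connector present into blue and the heat sink into red, the opening is over the closed quarter to within about 1.5°, and the cup stands upside down over the peg.

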